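Fill the vial viewing stand and hold its dark slide open at the mark

TASK

Stand the three loose glass vials upright in the empty wells of the viewing stand, right down to the floor of the wells: the two tall vials in the back row and the short one in the front row, beside the short vial that is there already. Then take the slide's upright grip, pull the spring-return dark slide out until its pointer is at the brass mark on the rail (within about 3 mm), and keep it there: the program finishes while still holding the slide at the mark, without letting go. Leave the other things on the bench where they are.

Things in the scene. Friction and masses are not known exactly. Their poses are not given: they have to be found in the camera images.
- stand: viewing stand, 130 mm deep, 136 mm wide, fixed to the bench and turned a little about the vertical: grey housing, white block with 2 rows of 2 wells (64 mm apart in a row, rows 60 mm apart). Origin on the bench under the middle of the block; x axis from the slide's grip to the back row, y to the stand's left. All points of the stand, slide and mark have these axes
- tall_a_mid (a point): glass screw-cap vial with ribbed white cap, 20 mm in diameter (cap included) and 84 mm tall, 30 g nominal; the point is at its centre, half-way up, its z axis points to the cap. It starts upright on the bench to the right of the stand. One of two alike tall vials
- tall_b_mid (a point): glass screw-cap vial with ribbed white cap, 20 mm in diameter (cap included) and 84 mm tall, 30 g nominal; the point is at its centre, half-way up, its z axis points to the cap. It starts upright on the bench to the right of the stand. One of two alike tall vials
- short_a_mid (a point): glass screw-cap vial with ribbed white cap, 20 mm in diameter (cap included) and 58 mm tall, 30 g nominal; the point is at its centre, half-way up, its z axis points to the cap. It starts upright on the bench to the right of the stand, among the tall vials
- short_b_mid (a point): glass screw-cap vial with ribbed white cap, 20 mm in diameter (cap included) and 58 mm tall, 30 g nominal; the point is at its centre, half-way up, its z axis points to the cap. It already stands in the front right well of the stand
- well_back_left (a point): Back left well of the viewing stand, a round hole 23.5 mm wide, 24 mm deep, with a flat floor; the point is at the centre of its mouth, level with the white block's top, 46 mm above the bench. Back row, farther from the slide's grip: for tall vials
- well_back_right (a point): Back right well of the viewing stand, a round hole 23.5 mm wide, 24 mm deep, with a flat floor; the point is at the centre of its mouth, level with the white block's top, 46 mm above the bench. Back row: for tall vials
- well_front_left (a point): Front left well of the viewing stand, a round hole 23.5 mm wide, 24 mm deep, with a flat floor; the point is at the centre of its mouth, level with the white block's top, 46 mm above the bench. Front row, nearer to the slide's grip: for short vials
- well_front_right (a point): Front right well of the viewing stand, a round hole 23.5 mm wide, 24 mm deep, with a flat floor; the point is at the centre of its mouth, level with the white block's top, 46 mm above the bench. Front row: for short vials; taken by a short vial from the start
- shutter_grip (a point): upright black round post on the front end of the dark slide, 16 mm in diameter, top 60 mm above the bench, free from 22 mm up; the point is on its axis, 45 mm above the bench, 37 mm in front of the housing when shut. Pulled along the stand's -x (out of its front, towards the robot). Low rails run 40 to 50 mm to either side of it (16 mm high), an apron 6 mm high under it
- shutter_pointer (a point): tip of the small steel pointer on the dark slide, 39 mm to the left (+y) of the grip's axis, 16 mm above the bench; it moves with the grip and points at the left rail
- mark_line (a point): the mark: end of the line on the brass rider fixed on the left rail (6 mm long along the rail, top 20 mm above the bench), 35 to 65 mm farther out (-x) than the pointer of the shut slide. The pointer is at the mark when both have the same place along the stand's x axis
- shutter (a joint): how far the dark slide is pulled out, m: 0 shut, 0.085 at its stop. A spring draws it shut: about 2.4 N when shut, growing by 0.8 N per cm; it shuts when let go
- beaker: bystander: glass beaker, 53x56x70, standing behind the vials (mm); origin at its underside's centre
- tweezers: bystander: steel forceps, 16x126x10, lying along y among the vials (mm); origin at its underside's centre
- timer: bystander: small white timer, 70x66x19, lying near the bench's front edge (mm); origin at its underside's centre
- tape: bystander: roll of brown tape, 92x90x48, to the right (mm); origin at its underside's centre
- marker: bystander: marker pen, 17x135x16, lying at the left of the stand (mm); origin at its underside's centre
There are look-alikes about, which are no part of the job. What is shaped like the part that bears short_a_mid but blue is not meant.

How it is judged:
By the outcome, as a careful person would: the job done as asked, in the order asked, and still so for the second after the job is handed in, while the arm keeps its last pose, push and grip.
It also fails if it takes over 72 s, if anything falls off the work surface, if the arm or the gripper's body presses on something with over 40 N, if the wrist force passes 120 N, or if a joint passes its speed limit or range.

ROBOT

A 6-joint arm with a two-finger parallel gripper is mounted at the origin on a cart in front of the work surface, level with it; the furniture and walls round the work are solid. World frame = base frame: x ahead of the robot, y to its left, z up, the work surface at z = 0. Lengths are in mm, angles in rad, forces in N, time in s.
With the tool pointing down it reaches from about 350 to 775 mm from the base axis. Payload 7.3 kg.
Tool frame: the origin (TCP) lies on the centre line of the jaws, within the pads' length; the fingertips stand 22 mm ahead of it and the grasp point (between the pads) lies 3 mm ahead of it (bot.finger_overhang is the distance from the TCP to the fingertips, in mm); y points along the fingers, z is the direction in which the jaws open and shut, and the axes are right-handed (so a half turn about y gives the same grasp; the last joint's range is limited). The gripper opens to 92 mm and grips with 3 to 60 N. Pads are 19 mm wide; open, the fingers measure 130 mm over their backs; the gripper's body (75 mm by 190 mm) begins 47 mm behind the grasp point.
Start: joints at [-1.253, 0.342, 1.524, -0, 1.275, -0.146], TCP at [234.882, -469.546, 248.741] pointing down, gripper open.
Joint ranges: [-2.53, 2.53], [-0.77, 2.02], [0.04, 2.7], [-1, 4.14], [0.28, 2.66], [-3.11, 3.11]. Speed limits (rad/s): [2.57, 2.57, 3.14, 3.14, 3.14, 3.14].

INTERFACE

Orientations are given as [roll, pitch, yaw] about the fixed x, y, z axes, in that order (R = Rz(yaw) Ry(pitch) Rx(roll)).
In Python, from plant import bot, viewer, find_in, spot_point gives the robot as it stands.
- The arm moves only by the tool send_rows, never from a script. Its argument "moves" is a list of rows, each a list of 3 entries, a list of its own where there are three numbers: the shift along the tool's x, y, z in mm, then the turn, a rotation vector about the tool's x, y, z in degrees, then the finger opening in mm, from 0 to 91.8. A call has 1 to 20 rows; each row shifts and turns the pose as measured when the row begins, along the tool's axes as they then stand; what a row does not reach is not made up. A row lasts 1/8 s, in which the tool goes at most 62.5 mm and 10.7 degrees, less where a joint would pass 70% of its speed; a pose out of reach is approached as far as the arm can. A call with a gripper value outside its range is refused whole. The fingers move at their own pace and stop on an object; the grip force is fixed at half the most. Time passes only in rows, so rows that do not move let the fingers close. It gives the time, the measured TCP pose, the force and the opening at its end, in the units of the state.
- bot.get_obs(): the state, without advancing time (a new reading comes with each control period).
- viewer.capture(name): name is "scene" or "top" or "wrist"; returns the picture (420x560x3 uint8, blue, green, red); there is no depth.
- viewer.camera_model(name): a dict with "fx", "fy", "cx", "cy" (pixels), "rvec" (rotation vector, rad) and "tvec" (3), from world to camera coordinates, as OpenCV has them. Camera axes: x right, y down, z forward; pixel columns grow to the right and rows downward; lengths in mm; the calibration is good to about 2 mm. A picture is of the moment at which its call begins: read the wrist's pose just before it. camera_model takes no time and is no camera call; for the wrist camera it gives the pose at the moment of the call.
- bot.close_job(): hands the job in, once; it reports no verdict.
Trained networks look in the newest picture that a camera, given by its name, has taken for a name from the list of things; names that differ only in an ending like _2 or _b are one class to them, and where a whole thing is asked for, a point or a joint stands for the part that bears it (a point fixed in the world has none). Each returns a list of dicts, best first, with "conf" (0 to 1); they miss things now and then, are a little off and sometimes report something else, mostly with a low value. They report only what shows in the picture. A call takes as long as a camera call. They do not tell look-alikes from the thing itself.
- find_in(camera, thing): "extent" ([centre column, centre row, width, height] in pixels, round what is visible of it).
- spot_point(camera, thing): "point" ([column, row] in pixels: a listed point, or the origin of a listed thing).
The state is a dict: "time": time; "joint_positions": joint angles; "dq": joint speeds; "tau": joint torques, N m; "tool_pos": TCP position; "tcp_rot": TCP orientation; "contact_force": force on the tool from outside, world axes, zero at the start; "moment": the same for the moment, N m; "grip_width": finger opening in mm.
Only numpy, scipy, OpenCV 4.12 (cv2) and the standard library are available. Lean on these libraries where they do the work, as an engineer would, in place of code of your own. Each camera call takes 0.05 s, during which the arm holds its last target.

## Working session

There is one attempt and no reset: what is moved stays moved. The work goes in short steps, Python scripts to look and compute and a tool call to move; the robot and the scene stay as the last step left them, time stands still between calls to the robot, and variables do not carry over. Pictures are saved under pics/ and viewed, and the job is handed in when it is done.

Besides the shell and the picture viewer there is one more tool, called after "Request:" in YAML: its name, and indented under it one key for each argument. send_rows: Moves the arm, as the interface text tells. Its arguments: {"type":"object","properties":{"moves":{"type":"array","items":{"type":"array"}}},"required":["moves"]}

```bash
ls; mkdir -p pics; python3 - <<'E'
from plant import bot, viewer, find_in, spot_point
import cv2
o=bot.get_obs()
print(o)
for c in ["scene","top","wrist"]:
    cv2.imwrite(f"pics/{c}0.png",viewer.capture(c))
    print(c,viewer.camera_model(c))
    if c!="wrist":
        for n in ["tall_a_mid","short_a_mid","well_back_left","well_back_right","well_front_left","well_front_right","shutter_grip","shutter_pointer","mark_line","stand"]:
            print(n,[( [round(v) for v in d['point']],round(d['conf'],2)) for d in spot_point(c,n)])
print(bot.get_obs()['time'], bot.finger_overhang)
E
```

```text
pics
{'time': 0.0, 'joint_positions': array([-1.25297145e+00,  3.42736099e-01,  1.52504096e+00, -2.33664519e-05,
        1.27538714e+00, -1.45968646e-01]), 'dq': array([ 7.17000440e-05, -6.91266430e-04,  1.45363384e-03, -1.00464498e-04,
        1.99888090e-04,  9.86401074e-04]), 'tau': array([-1.74183410e-04, -4.31241918e+01, -2.44222856e+01,  7.17626070e-02,
        5.58648503e-02, -1.28681518e-04]), 'tool_pos': array([ 234.76367811, -469.15902702,  248.02963637]), 'tcp_rot': array([-1.57235441e+00,  2.06476573e-04, -2.67779247e+00]), 'contact_force': array([-0.67434071,  0.54796678, -0.27292013]), 'moment': array([ 0.0059974 ,  0.02991183, -0.02597744]), 'grip_width': 91.31379390521762}
scene {'fx': 410.57984555898884, 'fy': 410.57984555898884, 'cx': 270.0338334268193, 'cy': 207.5078178805242, 'rvec': array([ 0.95686793, -2.07205042,  1.38504082]), 'tvec': array([366.11776541, 217.67621101, 635.72647214])}
tall_a_mid [([351, 218], 0.8)]
short_a_mid [([242, 221], 0.74), ([263, 220], 0.44)]
well_back_left [([160, 237], 0.93)]
well_back_right [([186, 231], 0.59)]
well_front_left [([17
[... 486 characters left out ...]
40], 0.38)]
short_a_mid [([177, 241], 0.67), ([284, 164], 0.64), ([277, 201], 0.53), ([248, 202], 0.41), ([198, 212], 0.25)]
well_back_left [([175, 197], 0.63), ([313, 277], 0.46)]
well_back_right [([200, 194], 0.94), ([188, 242], 0.53)]
well_front_left [([177, 216], 0.93), ([396, 258], 0.17)]
well_front_right [([201, 213], 0.86)]
shutter_grip [([188, 240], 0.75), ([176, 192], 0.46)]
shutter_pointer [([178, 243], 0.95)]
mark_line []
stand [([190, 213], 0.58)]
wrist {'fx': 305.9012964123629, 'fy': 305.9012964123629, 'cx': 281.38977579675014, 'cy': 208.26402533510182, 'rvec': array([-2.46268706,  1.52135672,  0.21519268]), 'tvec': array([-525.97187424,  -35.49522222,  390.811876  ])}
1.15 22.0
```

View pictures.

```bash
python3 - <<'E'
import cv2
for c in ["scene","top"]:
    im=cv2.imread(f"pics/{c}0.png")
    cr=im[120:320,130:430] 
    cv2.imwrite(f"pics/{c}0c.png",cv2.resize(cr,None,fx=2.66,fy=2.66,interpolation=cv2.INTER_CUBIC))
E
```

```text
(no output)
```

View pics/scene0.png

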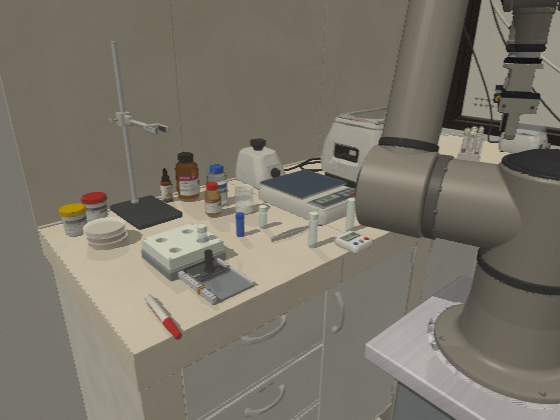

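View pics/top0.png

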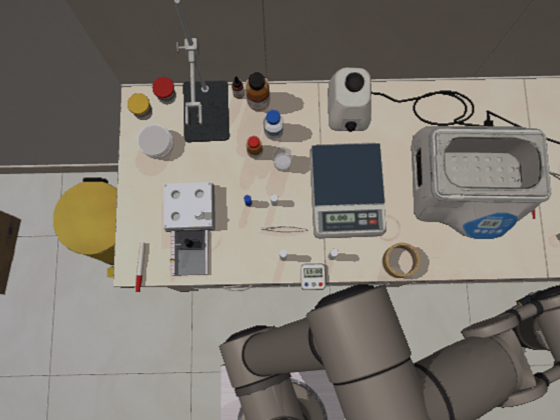

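View pics/wrist0.png

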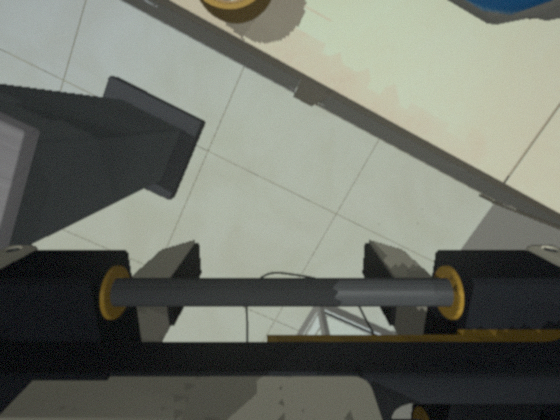

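```bash
ls pics
```

```text
scene0.png
scene0c.png
top0.png
top0c.png
wrist0.png
```

View pics/top0c.png

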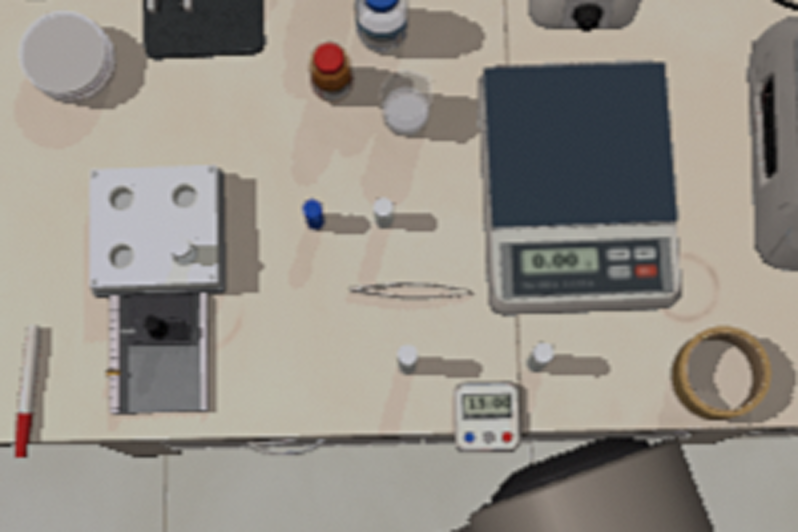

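View pics/scene0c.png

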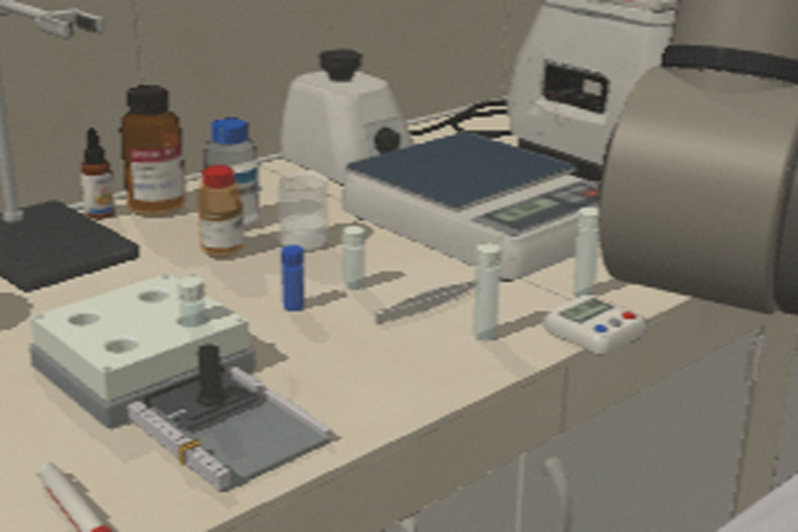

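```bash
cat > h.py <<'E'
import numpy as np, cv2
from scipy.spatial.transform import Rotation as Ro
def KRt(m):
    K=np.array([[m['fx'],0,m['cx']],[0,m['fy'],m['cy']],[0,0,1]]);R=cv2.Rodrigues(np.array(m['rvec']))[0]
    return K,R,np.array(m['tvec'])
def back(m,uv,z):
    K,R,t=KRt(m); d=R.T@np.linalg.solve(K,[uv[0],uv[1],1.]); c=-R.T@t
    return c+d*(z-c[2])/d[2]
def proj(m,P):
    K,R,t=KRt(m); q=K@(R@np.asarray(P,float)+t); return q[:2]/q[2]
def tri(ms,uvs):
    A=[];b=[]
    for m,uv in zip(ms,uvs):
        K,R,t=KRt(m); d=R.T@np.linalg.solve(K,[uv[0],uv[1],1.]); d/=np.linalg.norm(d); c=-R.T@t
        M=np.eye(3)-np.outer(d,d);A.append(M);b.append(M@c)
    return np.linalg.lstsq(np.vstack(A),np.hstack(b),rcond=None)[0]
def move(o,pos,yaw=None):
    """tool shift (mm) then rotvec deg to reach world pos with tool down and yaw"""
    R=Ro.from_euler('xyz',o['tcp_rot']).as_matrix()
    s=R.T@(np.array(pos)-o['tool_pos'])
    if yaw is None: rv=np.zeros(3)
    else:
        Rt=Ro.from_euler('xyz',[-np.pi/2,0,yaw]).as_matrix()
        rv=Ro.from_matrix(R.T@Rt).as_rotvec(degrees=True)
    print('pos',o['tool_pos'].round(1),'rot',o['tcp_rot'].round(3),'J',o['joint_positions'].round(2),'shift',s.round(1),'turn',rv.round(2),'t',o['time'],'w',round(o['grip_width'],1),'F',o['contact_force'].round(1))
    return s,rv
E
python3 - <<'E'
from plant import bot, viewer
from h import *
m=viewer.camera_model('top');s=viewer.camera_model('scene');w=viewer.camera_model('wrist')
cr=lambda x,y:(130+x/2.66,120+y/2.66)
for n,u,z in [('tall1',(407,354),84),('tall2',(542,350),84),('short',(383,205),58),('blue',(313,207),58),('BL',(121,198),46),('BR',(184,196),46),('FL',(121,256),46),('FRcap',(181,252),80),('gripTop',(154,326),60),('ptr',(122,330),16),('mark',(113,372),20),('c1',(93,171),46),('c2',(220,167),46),('c3',(93,287),46),('c4',(221,285),46),('railTL',(114,294),16),('railBL',(114,412),16)]:
    P=back(m,cr(*u),z); print(n,P.round(1),'scene px',proj(s,P).round(0), ((proj(s,P)-[130,120])*2.66).round(0))
for mm in (m,s,w):
    K,R,t=KRt(mm); print('cam',(-R.T@t).round(0), R[2].round(2))
K,R,t=KRt(w);o=bot.get_obs();Rt=Ro.from_euler('xyz',o['tcp_rot']).as_matrix()
print('wrist cam in tool',(Rt.T@(-R.T@t-o['tool_pos'])).round(1),(R@Rt).round(3))
E
```

```text
tall1 [429.  -10.5  84. ] scene px [313. 213.] [488. 248.]
tall2 [ 430.2 -140.6   84. ] scene px [351. 199.] [587. 211.]
short [583.5   9.8  58. ] scene px [262. 206.] [352. 230.]
blue [582.9  80.   58. ] scene px [240. 214.] [291. 249.]
BL [599.4 275.1  46. ] scene px [161. 240.] [ 83. 320.]
BR [600.1 211.3  46. ] scene px [188. 232.] [153. 297.]
FL [539.3 274.   46. ] scene px [175. 250.] [121. 346.]
FRcap [534.8 208.5  80. ] scene px [203. 227.] [195. 284.]
gripTop [465.2 237.5  60. ] scene px [210. 252.] [213. 351.]
ptr [468.9 277.6  16. ] scene px [193. 278.] [167. 420.]
mark [425.7 285.1  20. ] scene px [201. 287.] [190. 444.]
c1 [628.3 304.1  46. ] scene px [143. 239.] [ 34. 318.]
c2 [629.7 174.9  46. ] scene px [195. 223.] [173. 274.]
c3 [508.2 301.4  46. ] scene px [171. 260.] [108. 373.]
c4 [507.6 173.5  46. ] scene px [225. 241.] [254. 322.]
railTL [506.2 286.4  16. ] scene px [179. 272.] [131. 403.]
railBL [385.8 284.1  16. ] scene px [214. 298.] [223. 474.]
cam [ 250.    3. 1407.] [ 0.2  -0.   -0.98]
cam [-147.  605.  444.] [ 0.7  -0.6  -0.38]
cam [ 302. -437.  385.] [-0.25 -0.12 -0.96]
wrist cam in tool [ -74.4 -136.6    0.9] [[-0.     0.     1.   ]
 [ 0.961 -0.277  0.   ]
 [ 0.277  0.961 -0.   ]]
```

```bash
python3 - <<'E'
from plant import bot, viewer
from h import *
m=viewer.camera_model('top');s=viewer.camera_model('scene')
for n,a,b in [('prong',(195,121),(167,129)),('boss',(183,45),(113,122)),('poletop',(178,1),(115,44)),('redcap',(254,141),(212,186)),('beakertop',(283,158),(245,190)),('scalecorner',(313,207),(259,186)),('whitedish',(155,138),(105,226))]:
    P=tri((m,s),(a,b)); print(n,P.round(0),proj(m,P).round(0),proj(s,P).round(0))
E
```

```text
prong [719. 185. 255.] [197. 123.] [164. 128.]
boss [925. 225. 244.] [183.  45.] [113. 122.]
poletop [915. 198. 432.] [179.   2.] [114.  44.]
redcap [732.  60.  83.] [254. 141.] [212. 186.]
beakertop [689. -17.  66.] [283. 158.] [245. 190.]
scalecorner [583. -50.  93.] [297. 194.] [280. 188.]
whitedish [763. 336.  39.] [155. 138.] [105. 226.]
```

```bash
python3 - <<'E'
import cv2
for c,(x,y,w,h),k in [("top",(160,20,150,130),5),("scene",(90,30,120,110),5)]:
    im=cv2.imread(f"pics/{c}0.png")
    cv2.imwrite(f"pics/{c}0d.png",cv2.resize(im[y:y+h,x:x+w],None,fx=k,fy=k,interpolation=cv2.INTER_CUBIC)[:600,:800])
E
```

```text
(no output)
```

View pics/top0d.png

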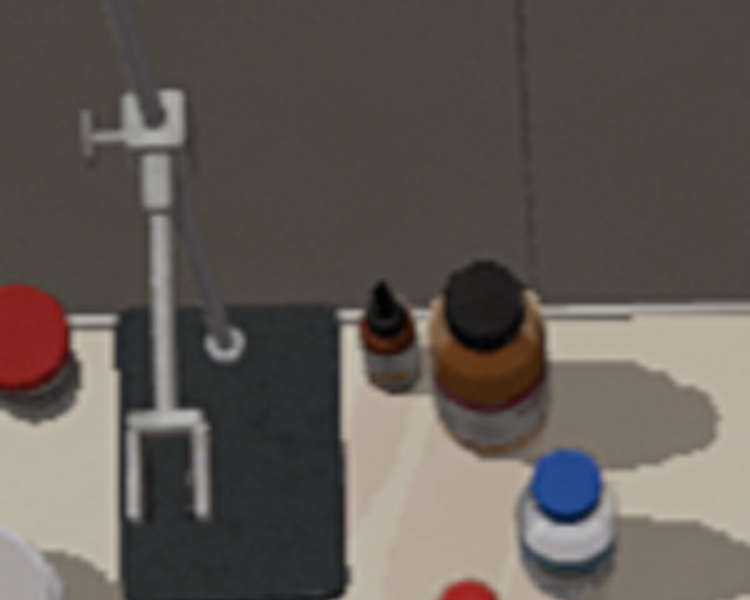

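View pics/scene0d.png

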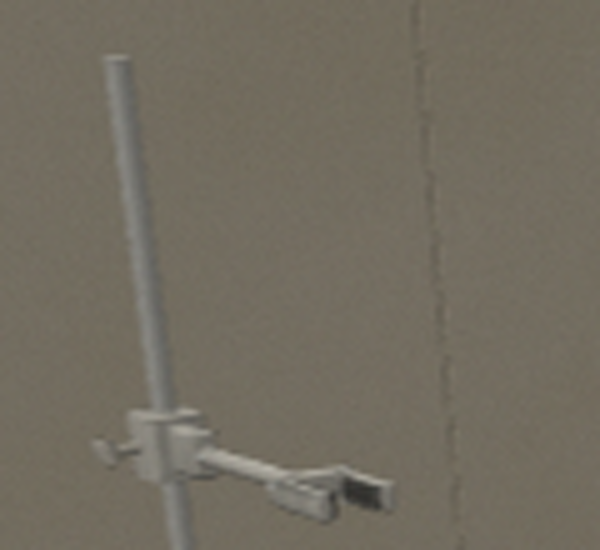

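Request:
send_rows:
  moves:
    - [[0,0,0],[0,-10.6,0],91]
    - [[0,0,0],[0,-10.6,0],91]
    - [[0,0,0],[0,-10.6,0],91]
    - [[0,0,0],[0,-10.6,0],91]
    - [[0,0,0],[0,-10.6,0],91]
    - [[0,0,0],[0,-10.6,0],91]
    - [[-48,0,35],[0,0,0],60]
    - [[-48,0,35],[0,0,0],60]
    - [[-48,0,35],[0,0,0],60]
    - [[-48,0,35],[0,0,0],60]
    - [[-48,0,35],[0,0,0],60]
    - [[-48,0,35],[0,0,0],60]
    - [[-48,0,35],[0,0,0],50]
    - [[-48,0,35],[0,0,0],50]

```text
time: 2.9
tool_pos: [513.0, -71.9, 249.2]
tcp_rot: [-1.567, -0.004, -1.555]
contact_force: [1.5, -2.0, 0.7]
grip_width: 50.4
```

```bash
python3 - <<'E'
from plant import bot, viewer
from h import *
move(bot.get_obs(),[583.5,9.8,200],-np.pi/2)
E
```

```text
pos [513.  -71.9 249.2] rot [-1.567 -0.004 -1.555] J [-0.29  0.33  1.55 -0.    1.26 -0.3 ] shift [-80.8  49.2  71.6] turn [-0.23  0.91  0.21] t 2.9 w 50.4 F [ 1.5 -2.   0.7]
```

Request:
send_rows:
  moves:
    - [[-40,25,36],[-0.2,0.9,0.2],50]
    - [[-41,24,36],[0,0,0],50]
    - [[0,0,0],[0,0,0],50]

```text
time: 3.28
tool_pos: [588.4, 16.3, 198.8]
tcp_rot: [-1.568, -0.0, -1.566]
contact_force: [-0.5, -0.7, 0.5]
grip_width: 49.8
```

```bash
python3 - <<'E'
from plant import bot, viewer, spot_point
from h import *
move(bot.get_obs(),[583.5,9.8,200],-np.pi/2)
m=viewer.camera_model('wrist'); cv2.imwrite('pics/w1.png',viewer.capture('wrist')); np.save('w1.npy',m,allow_pickle=True)
print([(d['point'],d['conf']) for d in spot_point('wrist','short_a_mid')])
P=[583.5,9.8,58]; print(proj(m,P), proj(m,[583.5,9.8,29]))
E
```

```text
pos [588.4  16.3 198.8] rot [-1.568 -0.    -1.566] J [-0.1   0.5   1.42 -0.    1.22 -0.11] shift [ 6.4 -1.2 -4.9] turn [-0.16  0.28  0.02] t 3.275 w 49.8 F [-0.5 -0.7  0.5]
[([272.8, 131.8], 0.88), ([276.4, 198.1], 0.62)]
[275.70107315 208.39705205] [276.13610086 200.61085905]
```

View pics/w1.png

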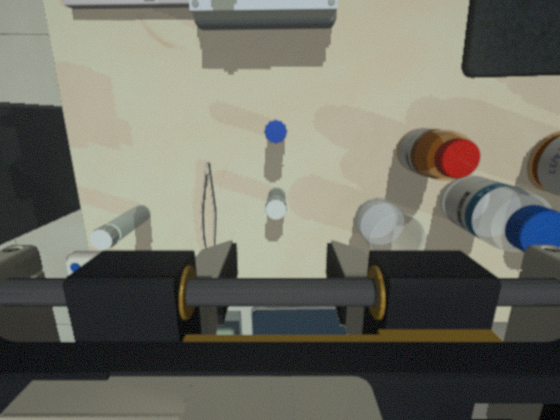

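```bash
python3 - <<'E'
from h import *
im=cv2.imread('pics/w1.png'); m=np.load('w1.npy',allow_pickle=True).item()
c=im[180:240,240:310]; cv2.imwrite('pics/w1c.png',cv2.resize(c,None,fx=8,fy=8,interpolation=cv2.INTER_NEAREST))
E
```

```text
(no output)
```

View pics/w1c.png

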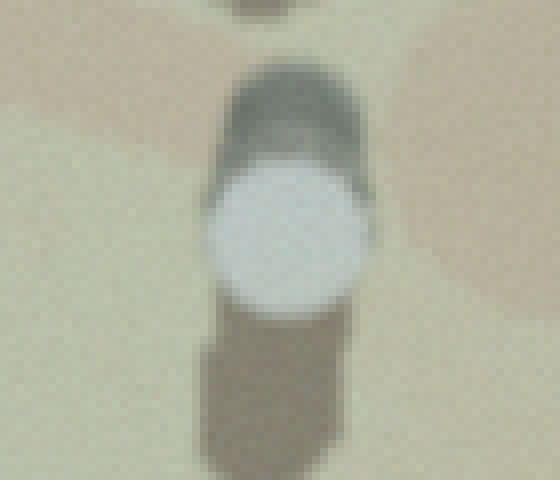

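```bash
python3 - <<'E'
from plant import bot
from h import *
m=np.load('w1.npy',allow_pickle=True).item()
P=back(m,(275.4,209.2),58);print(P)
o=bot.get_obs()
move(o,[P[0],P[1],50],-np.pi/2)
# cancels? report cap in tool frame via camera model; also camera constants in tool
R=Ro.from_euler('xyz',o['tcp_rot']).as_matrix(); print(R.T@(P-o['tool_pos']))
E
```

```text
[583.21568142   9.00916594  58.        ]
pos [587.7  13.6 201. ] rot [-1.566 -0.002 -1.568] J [-0.11  0.49  1.42 -0.    1.22 -0.11] shift [  4.3 151.   -5.3] turn [-0.29  0.13  0.09] t 3.375 w 50.2 F [-0.1 -0.8  0.3]
[  4.32843417 143.0028872   -5.22061808]
```

Request:
send_rows:
  moves:
    - [[4,30,-5],[-0.3,0,0],50]
    - [[0,40,0],[0,0,0],50]
    - [[0,25,0],[0,0,0],50]
    - [[0,0,0],[0,0,0],50]

```text
time: 3.88
tool_pos: [583.0, 3.7, 109.0]
tcp_rot: [-1.563, -0.004, -1.574]
contact_force: [0.0, 0.2, -0.3]
grip_width: 49.6
```

```bash
python3 - <<'E'
from plant import bot, viewer
from h import *
move(bot.get_obs(),[583.2,9.0,50],-np.pi/2)
m=viewer.camera_model('wrist'); im=viewer.capture('wrist'); cv2.imwrite('pics/w2.png',im[120:400,160:400].repeat(2,0).repeat(2,1))
print(proj(m,[583.2,9,58]))
E
```

```text
pos [583.    3.7 109. ] rot [-1.563 -0.004 -1.574] J [-0.12  0.58  1.55 -0.    1.   -0.12] shift [-5.5 59.  -0.2] turn [-0.43 -0.21  0.22] t 3.875 w 49.6 F [ 0.   0.2 -0.3]
[280.95592026 229.17979685]
```

View pics/w2.png

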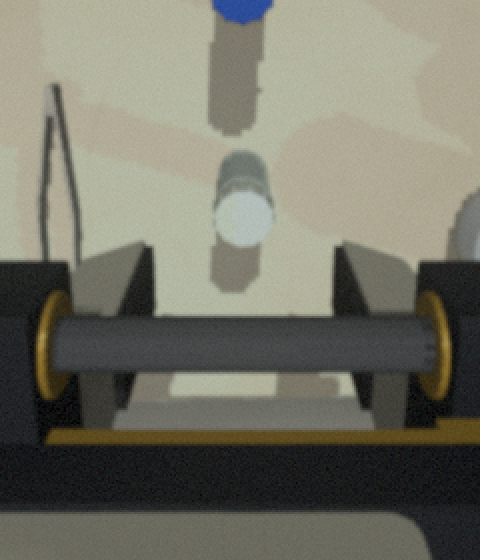

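Request:
send_rows:
  moves:
    - [[-5.5,25,0],[-0.4,-0.2,0.2],50]
    - [[0,20,0],[0,0,0],50]
    - [[0,10,0],[0,0,0],50]
    - [[0,0,0],[0,0,0],50]

```text
time: 4.42
tool_pos: [588.5, 6.3, 62.3]
tcp_rot: [-1.555, -0.002, -1.574]
contact_force: [-0.3, -0.3, 0.8]
grip_width: 49.6
```

```bash
python3 - <<'E'
from plant import bot
from h import *
move(bot.get_obs(),[583.2,9.0,50],-np.pi/2)
E
```

```text
pos [588.5   6.3  62.3] rot [-1.555 -0.002 -1.574] J [-0.12  0.65  1.58 -0.    0.9  -0.12] shift [-2.7 12.2 -5.5] turn [-0.93 -0.18  0.14] t 4.425 w 49.6 F [-0.3 -0.3  0.8]
```

Request:
send_rows:
  moves:
    - [[-2.7,12,-5.5],[-0.9,-0.2,0.1],50]
    - [[0,0,0],[0,0,0],50]

```text
time: 4.68
tool_pos: [583.6, 8.9, 51.3]
tcp_rot: [-1.569, -0.001, -1.57]
contact_force: [0.5, 1.2, 0.0]
grip_width: 50.1
```

```bash
python3 - <<'E'
from plant import bot
from h import *
o=bot.get_obs();move(o,[583.2,9.0,50],-np.pi/2);print(o['dq'])
E
```

```text
pos [583.6   8.9  51.3] rot [-1.569e+00 -1.000e-03 -1.570e+00] J [-0.12  0.66  1.59 -0.    0.89 -0.12] shift [-0.1  1.3 -0.4] turn [-0.12  0.02  0.05] t 4.675 w 50.1 F [0.5 1.2 0. ]
[-0.00361841 -0.02519462 -0.02908436 -0.00343002  0.00052221  0.00043487]
```

Request:
send_rows:
  moves:
    - [[0,0,0],[0,0,0],10]
    - [[0,0,0],[0,0,0],10]
    - [[0,0,0],[0,0,0],10]
    - [[0,0,0],[0,0,0],10]
    - [[0,0,0],[0,0,0],10]

```text
time: 5.3
tool_pos: [584.2, 8.9, 52.1]
tcp_rot: [-1.567, -0.001, -1.57]
contact_force: [-0.1, -0.5, -1.4]
grip_width: 19.4
```

```bash
python3 - <<'E'
from plant import bot
from h import *
o=bot.get_obs();move(o,[583.2,9.0,150],-np.pi/2)
E
```

```text
pos [584.2   8.9  52.1] rot [-1.567e+00 -1.000e-03 -1.570e+00] J [-0.12  0.66  1.58 -0.    0.89 -0.12] shift [  0.  -97.9  -0.7] turn [-0.21  0.03  0.06] t 5.3 w 19.4 F [-0.1 -0.5 -1.4]
```

Request:
send_rows:
  moves:
    - [[0,-50,0],[-0.2,0,0],10]
    - [[0,-50,0],[0,0,0],10]
    - [[-20,-50,0],[0,0,0],10]
    - [[-50,0,-6],[0,0,0],10]
    - [[-50,0,-6],[0,0,0],10]
    - [[-50,0,-6],[0,0,0],10]
    - [[-36,0,-6],[0,0,0],10]
    - [[0,0,0],[0,0,0],10]
    - [[0,0,0],[0,0,0],10]

```text
time: 6.42
tool_pos: [559.6, 220.1, 206.9]
tcp_rot: [-1.57, -0.0, -1.573]
contact_force: [0.1, -0.6, 0.4]
grip_width: 19.4
```

```bash
python3 - <<'E'
from plant import bot, viewer
from h import *
o=bot.get_obs();move(o,[560,215,200],-np.pi/2)
m=viewer.camera_model('wrist'); im=viewer.capture('wrist'); cv2.imwrite('pics/w3.png',im);np.save('w3.npy',m,allow_pickle=True)
o=bot.get_obs();move(o,[560,215,200],-np.pi/2)
for p in [(599.4,275.1,46),(600,211.3,46),(539.3,274,46)]: print(proj(m,p))
E
```

```text
pos [559.6 220.1 206.9] rot [-1.57  -0.    -1.573] J [ 0.25  0.51  1.37 -0.    1.26  0.25] shift [5.1 6.9 0.4] turn [-0.03 -0.1   0.  ] t 6.425 w 19.4 F [ 0.1 -0.6  0.4]
pos [559.6 219.9 207. ] rot [-1.57   0.    -1.573] J [0.25 0.51 1.37 0.   1.26 0.25] shift [4.9 7.  0.4] turn [-0.03 -0.13 -0.01] t 6.475 w 19.3 F [-0.2 -0.   0.2]
[322.9153998 140.4148975]
[321.23086437 205.03804336]
[259.77533624 141.69734163]
```

View pics/w3.png

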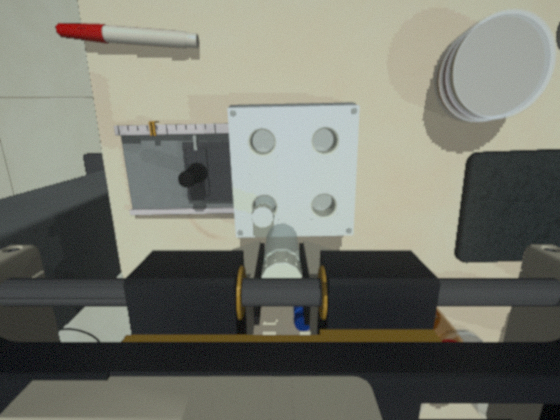

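```bash
python3 - <<'E'
from h import *
im=cv2.imread('pics/w3.png')
c=im[95:245,220:370]; cv2.imwrite('pics/w3c.png',cv2.resize(c,None,fx=4,fy=4,interpolation=cv2.INTER_NEAREST))
c=im[110:230,105:245]; cv2.imwrite('pics/w3d.png',cv2.resize(c,None,fx=5,fy=5,interpolation=cv2.INTER_NEAREST))
E
```

```text
(no output)
```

View pics/w3c.png

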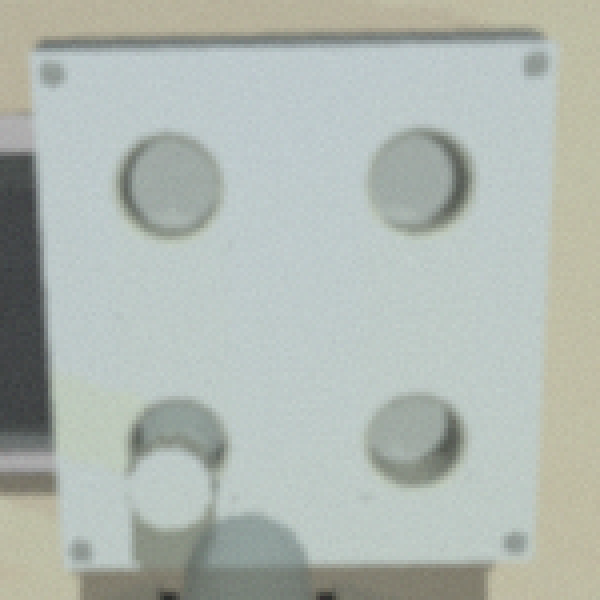

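View pics/w3d.png

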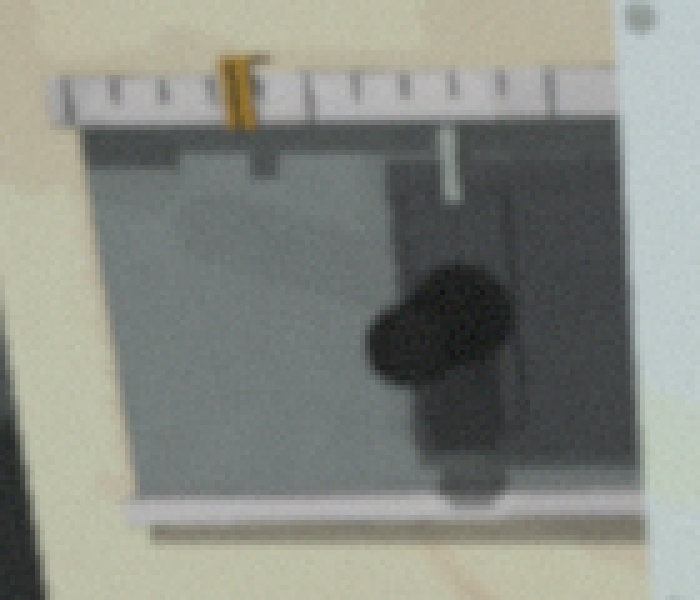

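```bash
cat >> h.py <<'E'
def fit(ws,loc):
    """2D rigid fit loc->ws: returns yaw, origin"""
    ws=np.array(ws)[:,:2];loc=np.array(loc,float);a=ws-ws.mean(0);b=loc-loc.mean(0)
    th=np.arctan2((b[:,0]*a[:,1]-b[:,1]*a[:,0]).sum(),(b*a).sum())
    R=np.array([[np.cos(th),-np.sin(th)],[np.sin(th),np.cos(th)]]);t=ws.mean(0)-R@loc.mean(0)
    return th,t,R,(ws-(loc@R.T+t))
E
python3 - <<'E'
from h import *
m=np.load('w3.npy',allow_pickle=True).item()
W=[back(m,p,46) for p in [(262,140.75),(324.6,139.6),(323.5,204.4)]]
th,t,R,res=fit(W,[(-30,32),(30,32),(30,-32)])
print(np.round(W,1),np.degrees(th),t,res.round(2))
g=lambda x,y:(R@np.array([x,y])+t).round(1)
print('FL',g(-30,32),'BL',g(30,32),'BR',g(30,-32),'grip',g(-65-37,0))
S=[back(m,((a-2)/4+220,(b-2)/4+95),46) for a,b in [(52,74),(536,64),(80,551),(515,542)]]
print(np.round(S,1))
mk=back(m,(152.6,135.2),20);pt=back(m,(194,135.2),16)
L=lambda P:R.T@(P[:2]-t)
print('mark',L(mk),'ptr',L(pt))
S=np.array(S)[:,:2]; print(S.mean(0), np.degrees(np.arctan2(*(S[1]-S[0])[::-1])),np.degrees(np.arctan2(*(S[3]-S[2])[::-1])))
np.savez('stand.npz',th=th,t=t)
E
```

```text
[[541.4 274.9  46. ]
 [601.  275.9  46. ]
 [602.3 212.   46. ]] 0.9688738281711258 [571.74048495 243.39878167] [[ 0.23 -0.01]
 [-0.22 -0.05]
 [-0.01  0.05]]
FL [541.2 274.9] BL [601.2 275.9] BR [602.3 211.9] grip [469.8 241.7]
[[514.5 300.1  46. ]
 [626.8 302.2  46. ]
 [516.4 182.2  46. ]
 [628.9 184.5  46. ]]
mark [-143.83532979   38.03563731] ptr [-102.32931652   37.08279143]
[571.62489638 242.25000069] 1.0399899469622356 1.166722357483668
```

Request:
send_rows:
  moves:
    - [[-28,15,-9],[0,-1.0,0],10]
    - [[-27,20,-9],[0,0,0],10]
    - [[0,25,0],[0,0,0],10]
    - [[0,0,0],[0,0,0],10]
    - [[0,0,0],[0,0,0],10]

```text
time: 7.1
tool_pos: [544.3, 270.1, 147.0]
tcp_rot: [-1.568, -0.0, -1.564]
contact_force: [-0.2, 0.0, -0.2]
grip_width: 19.1
```

```bash
cat > go.py <<'E'
import sys
from plant import bot
from h import *
d=np.load('stand.npz');th=float(d['th'])
a=[float(v) for v in sys.argv[1:4]]
move(bot.get_obs(),a,-np.pi/2+(np.radians(float(sys.argv[4])) if len(sys.argv)>4 else th))
E
python3 go.py 541.2 274.9 110
```

```text
pos [544.3 270.1 147. ] rot [-1.568 -0.    -1.564] J [ 0.34  0.58  1.43 -0.    1.13  0.33] shift [-4.9 37.  -3.2] turn [-0.18 -0.6   0.01] t 7.1 w 19.1 F [-0.2  0.  -0.2]
```

Request:
send_rows:
  moves:
    - [[-4.9,20,-3.2],[-0.2,-0.6,0],10]
    - [[0,12,0],[0,0,0],10]
    - [[0,0,0],[0,0,0],10]
    - [[0,0,0],[0,0,0],10]

```text
time: 7.6
tool_pos: [544.4, 273.4, 118.6]
tcp_rot: [-1.564, 0.002, -1.557]
contact_force: [-0.0, -0.3, 0.2]
grip_width: 19.4
```

```bash
python3 go.py 541.2 274.9 104
```

```text
pos [544.4 273.4 118.6] rot [-1.564  0.002 -1.557] J [ 0.34  0.61  1.46 -0.    1.07  0.33] shift [-1.5 14.6 -3.2] turn [-0.37 -0.2  -0.1 ] t 7.6 w 19.4 F [-0.  -0.3  0.2]
```

Request:
send_rows:
  moves:
    - [[-1.5,14,-3.5],[-0.4,-0.2,-0.1],10]
    - [[0,0,0],[0,0,0],10]
    - [[0,0,0],[0,0,0],10]

```text
time: 7.98
tool_pos: [541.2, 275.0, 104.5]
tcp_rot: [-1.57, 0.0, -1.554]
contact_force: [-0.7, -0.0, -0.2]
grip_width: 19.2
```

```bash
python3 go.py 541.2 274.9 96
python3 - <<'E'
from plant import viewer,bot
from h import *
m=viewer.camera_model('wrist');im=viewer.capture('wrist');cv2.imwrite('pics/w4.png',im)
cv2.imwrite('pics/w4c.png',cv2.resize(im[130:330,200:360],None,fx=4,fy=3,interpolation=cv2.INTER_NEAREST))
o=bot.get_obs();print(o['tool_pos'],proj(m,[541.2,274.9,46]),proj(m,o['tool_pos']-[0,0,52]))
E
```

```text
pos [541.2 275.  104.5] rot [-1.57   0.    -1.554] J [0.34 0.63 1.47 0.   1.04 0.33] shift [0.1 8.5 0. ] turn [-0.02  0.   -0.02] t 7.975 w 19.2 F [-0.7 -0.  -0.2]
[540.96181498 274.99390593 104.36497845] [281.29614877 233.16741575] [280.93471332 236.45248727]
```

View pics/w4c.png

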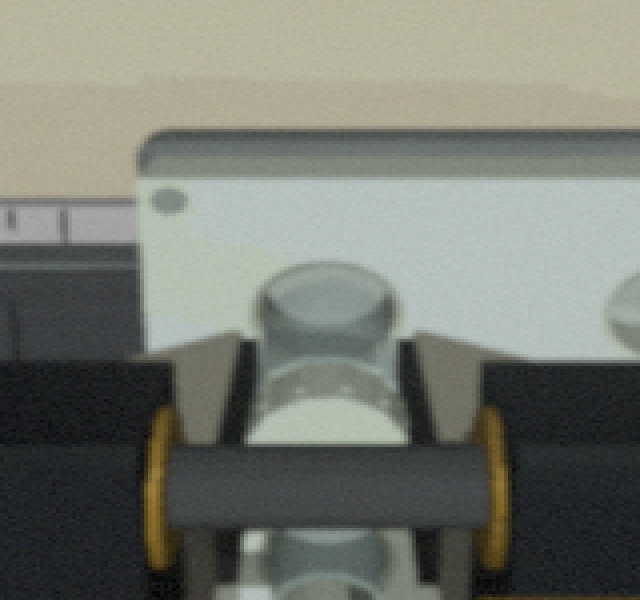

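Request:
send_rows:
  moves:
    - [[0,8,-0.7],[0,0,0],10]
    - [[0,5,-0.5],[0,0,0],10]
    - [[0,0,0],[0,0,0],10]

```text
time: 8.4
tool_pos: [540.0, 274.8, 90.6]
tcp_rot: [-1.57, -0.0, -1.554]
contact_force: [0.2, 0.3, 0.0]
grip_width: 19.0
```

```bash
python3 go.py 541.2 274.9 75
```

```text
pos [540.  274.8  90.6] rot [-1.57  -0.    -1.554] J [ 0.34  0.64  1.49 -0.    1.01  0.33] shift [-0.1 15.6  1.2] turn [-0.04  0.01  0.  ] t 8.4 w 19.0 F [0.2 0.3 0. ]
```

Request:
send_rows:
  moves:
    - [[0,7,1.2],[0,0,0],10]
    - [[0,5,0],[0,0,0],10]
    - [[0,2,0],[0,0,0],10]
    - [[0,0,0],[0,0,0],10]

```text
time: 8.9
tool_pos: [541.0, 274.9, 75.3]
tcp_rot: [-1.571, 0.0, -1.554]
contact_force: [-0.4, -0.8, 0.6]
grip_width: 19.2
```

```bash
python3 go.py 541.2 274.9 74
```

```text
pos [541.  274.9  75.3] rot [-1.571  0.    -1.554] J [0.34 0.67 1.5  0.   0.98 0.33] shift [0.  1.3 0.2] turn [ 0.01  0.01 -0.01] t 8.9 w 19.2 F [-0.4 -0.8  0.6]
```

Request:
send_rows:
  moves:
    - [[0,1,0],[0,0,0],10]
    - [[0,0.7,0],[0,0,0],10]
    - [[0,0.7,0],[0,0,0],10]
    - [[0,0,0],[0,0,0],10]

```text
time: 9.4
tool_pos: [541.2, 275.1, 74.1]
tcp_rot: [-1.57, 0.001, -1.554]
contact_force: [-0.7, -0.7, -0.8]
grip_width: 19.4
```

```bash
python3 go.py 541.2 274.9 74
```

```text
pos [541.2 275.1  74.1] rot [-1.570e+00  1.000e-03 -1.554e+00] J [0.34 0.67 1.5  0.   0.98 0.33] shift [ 0.2  0.1 -0. ] turn [-0.06  0.02 -0.03] t 9.4 w 19.4 F [-0.7 -0.7 -0.8]
```

Request:
send_rows:
  moves:
    - [[0,1,0],[0,0,0],10]
    - [[0,1,0],[0,0,0],10]
    - [[0,0,0],[0,0,0],10]

```text
time: 9.78
tool_pos: [541.3, 275.1, 74.1]
tcp_rot: [-1.569, 0.001, -1.553]
contact_force: [-0.4, 0.3, -0.3]
grip_width: 19.6
```

```bash
python3 go.py 541.2 274.9 74
```

```text
pos [541.3 275.1  74.1] rot [-1.569e+00  1.000e-03 -1.553e+00] J [0.34 0.67 1.5  0.   0.98 0.33] shift [ 0.2  0.1 -0.1] turn [-0.12  0.02 -0.04] t 9.775 w 19.6 F [-0.4  0.3 -0.3]
```

Request:
send_rows:
  moves:
    - [[0,2.5,0],[0,0,0],10]
    - [[0,2.5,0],[0,0,0],10]

```text
time: 10.02
tool_pos: [541.7, 275.3, 73.9]
tcp_rot: [-1.567, 0.001, -1.553]
contact_force: [-8.1, -3.2, 23.1]
grip_width: 19.2
```

```bash
python3 go.py 541.2 274.9 74
```

```text
pos [541.7 275.3  73.9] rot [-1.567e+00  1.000e-03 -1.553e+00] J [ 0.34  0.67  1.5  -0.    0.97  0.33] shift [ 0.4 -0.1 -0.5] turn [-0.24  0.04 -0.08] t 10.025 w 19.2 F [-8.1 -3.2 23.1]
```

Request:
send_rows:
  moves:
    - [[0,0,-0.4],[0,0,0],10]
    - [[0,0,0],[0,0,0],34]
    - [[0,0,0],[0,0,0],34]
    - [[0,0,0],[0,0,0],34]
    - [[0,-15,0],[0,0,0],34]
    - [[0,-30,0],[0,0,0],40]
    - [[0,-50,0],[0,0,0],50]
    - [[0,-40,0],[0,0,0],50]

```text
time: 11.02
tool_pos: [539.6, 274.7, 211.0]
tcp_rot: [-1.572, -0.0, -1.553]
contact_force: [0.1, -0.4, -0.1]
grip_width: 49.6
```

```bash
python3 go.py 541.2 274.9 74
python3 - <<'E'
from plant import viewer,bot
from h import *
m=viewer.camera_model('wrist');im=viewer.capture('wrist');cv2.imwrite('pics/w5.png',im)
E
```

```text
pos [539.6 274.7 211. ] rot [-1.572 -0.    -1.553] J [0.34 0.52 1.35 0.   1.28 0.33] shift [ -0.3 137.    1.8] turn [0.09 0.03 0.03] t 11.025 w 49.6 F [ 0.1 -0.4 -0.1]
```

View pics/w5.png

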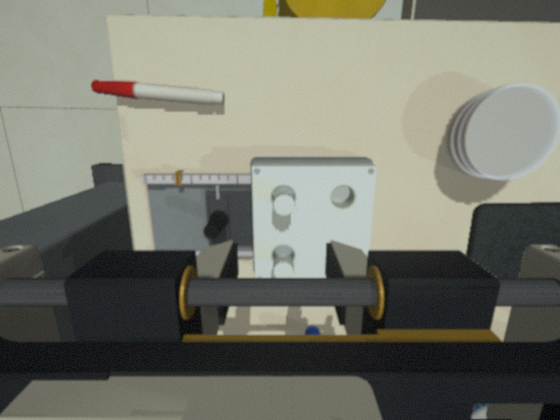

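Request:
send_rows:
  moves:
    - [[47,-3,-18],[0,0,0],50]
    - [[47,-3,-18],[0,0,0],50]
    - [[47,-3,-18],[0,0,0],50]
    - [[47,-3,-18],[0,0,0],50]
    - [[47,-3,-18],[0,0,0],50]
    - [[47,0,-18],[0,0,0],50]
    - [[0,0,0],[0,0,0],50]
    - [[0,0,0],[0,0,0],50]

```text
time: 12.08
tool_pos: [437.8, -15.8, 238.4]
tcp_rot: [-1.547, 0.003, -1.552]
contact_force: [0.3, 0.1, 0.0]
grip_width: 49.8
```

```bash
python3 go.py 429 -10.5 225
python3 - <<'E'
from plant import viewer,bot
from h import *
m=viewer.camera_model('wrist');im=viewer.capture('wrist');cv2.imwrite('pics/w6.png',im);np.save('w6.npy',m,allow_pickle=True)
p=proj(m,[429,-10.5,84]);print(p)
a,b=int(p[0])-40,int(p[1])-40; print(a,b)
cv2.imwrite('pics/w6c.png',cv2.resize(im[b:b+80,a:a+80],None,fx=7,fy=7,interpolation=cv2.INTER_NEAREST))
E
```

```text
pos [437.8 -15.8 238.4] rot [-1.547  0.003 -1.552] J [-0.22  0.18  1.78  0.01  1.16 -0.24] shift [-5.4 13.2 -9. ] turn [-1.38  0.09 -0.15] t 12.075 w 49.8 F [0.3 0.1 0. ]
[268.65890136 193.35521422]
228 153
```

View pics/w6.png

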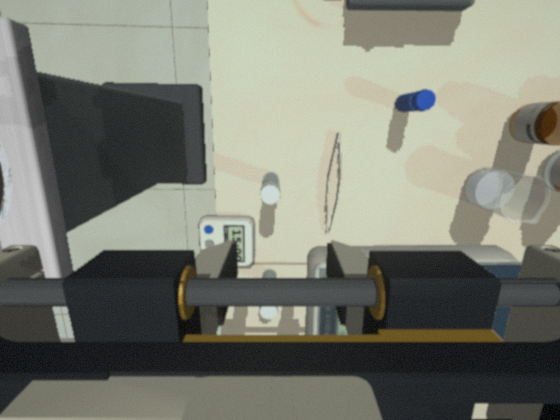

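View pics/w6c.png

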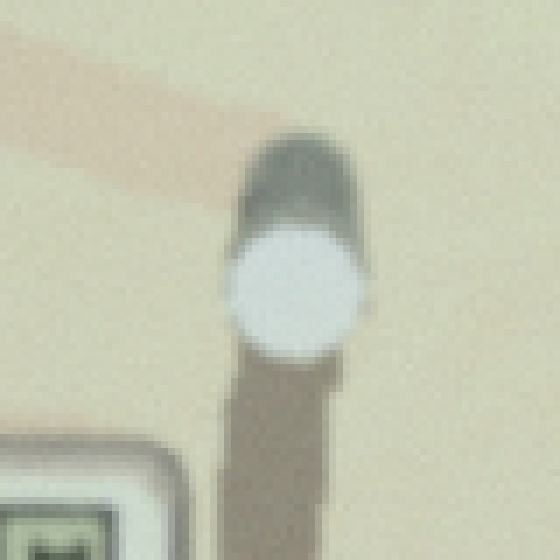

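```bash
python3 - <<'E'
from h import *
m=np.load('w6.npy',allow_pickle=True).item()
print(back(m,(269.7,194.2),84))
E
```

```text
[430.0217764  -11.33250049  84.        ]
```

Request:
send_rows:
  moves:
    - [[-4.5,20,-8],[-1.4,0,-0.2],50]
    - [[0,40,0],[0,0,0],50]
    - [[0,30,0],[0,0,0],50]
    - [[0,10,0],[0,0,0],50]
    - [[0,0,0],[0,0,0],50]

```text
time: 12.75
tool_pos: [428.2, -5.7, 131.8]
tcp_rot: [-1.578, -0.0, -1.543]
contact_force: [0.1, -0.8, 0.1]
grip_width: 50.3
```

```bash
python3 go.py 430 -11.3 62
```

```text
pos [428.2  -5.7 131.8] rot [-1.578 -0.    -1.543] J [-0.19  0.32  1.94 -0.    0.9  -0.22] shift [ 5.6 69.8  2.2] turn [0.44 0.62 0.02] t 12.75 w 50.3 F [ 0.1 -0.8  0.1]
```

Request:
send_rows:
  moves:
    - [[5.6,20,2],[0.4,0.6,0],50]
    - [[0,25,0],[0,0,0],50]
    - [[0,12,0],[0,0,0],50]
    - [[0,0,0],[0,0,0],50]

```text
time: 13.25
tool_pos: [433.2, -10.8, 76.5]
tcp_rot: [-1.565, -0.002, -1.552]
contact_force: [-0.5, -0.7, 1.0]
grip_width: 49.8
```

```bash
python3 go.py 430 -11.3 62
```

```text
pos [433.2 -10.8  76.5] rot [-1.565 -0.002 -1.552] J [-0.2   0.42  1.99 -0.    0.73 -0.22] shift [ 0.4 14.4 -3.3] turn [-0.33  0.13  0.11] t 13.25 w 49.8 F [-0.5 -0.7  1. ]
```

Request:
send_rows:
  moves:
    - [[0.4,14,-4],[-0.3,0.1,0.1],50]
    - [[0,0,0],[0,0,0],50]
    - [[0,0,0],[0,0,0],50]

```text
time: 13.62
tool_pos: [430.2, -11.4, 63.1]
tcp_rot: [-1.568, -0.001, -1.553]
contact_force: [-0.1, 0.2, 0.3]
grip_width: 50.2
```

```bash
python3 go.py 430 -11.3 62
```

```text
pos [430.2 -11.4  63.1] rot [-1.568e+00 -1.000e-03 -1.553e+00] J [-0.21  0.44  2.01  0.    0.69 -0.22] shift [-0.1  1.1 -0.2] turn [-0.18  0.03  0.04] t 13.625 w 50.2 F [-0.1  0.2  0.3]
```

Request:
send_rows:
  moves:
    - [[0,0,0],[-0.2,0,0],10]
    - [[0,0,0],[0,0,0],10]
    - [[0,0,0],[0,0,0],10]
    - [[0,0,0],[0,0,0],10]
    - [[0,0,0],[0,0,0],10]

```text
time: 14.25
tool_pos: [430.7, -11.5, 63.7]
tcp_rot: [-1.57, -0.001, -1.553]
contact_force: [-0.1, 0.3, 0.0]
grip_width: 19.7
```

```bash
python3 go.py 430 -11.3 62
```

```text
pos [430.7 -11.5  63.7] rot [-1.570e+00 -1.000e-03 -1.553e+00] J [-0.2   0.44  2.   -0.    0.7  -0.22] shift [-0.2  1.7 -0.7] turn [-0.05  0.03  0.06] t 14.25 w 19.7 F [-0.1  0.3  0. ]
```

Request:
send_rows:
  moves:
    - [[0,-45,0],[0,0,0],10]
    - [[0,-45,0],[0,0,0],10]
    - [[-20,-45,10],[0,0,0],10]
    - [[-45,0,27],[0,0,0],10]
    - [[-45,0,27],[0,0,0],10]
    - [[-45,0,27],[0,0,0],10]
    - [[-45,0,27],[0,0,0],10]
    - [[-45,0,27],[0,0,0],10]
    - [[-30,0,20],[0,0,0],10]
    - [[0,0,0],[0,0,0],10]
    - [[0,0,0],[0,0,0],10]

```text
time: 15.62
tool_pos: [594.7, 274.5, 201.4]
tcp_rot: [-1.572, -0.001, -1.556]
contact_force: [-0.5, -1.3, -0.4]
grip_width: 19.5
```

```bash
python3 go.py 601.2 275.9 150
python3 - <<'E'
from plant import viewer,bot
from h import *
m=viewer.camera_model('wrist');im=viewer.capture('wrist');cv2.imwrite('pics/w7.png',im);np.save('w7.npy',m,allow_pickle=True)
for p in ((601.2,275.9,46),(602.3,211.9,46),(541.2,274.9,80)): print(proj(m,p))
E
```

```text
pos [594.7 274.5 201.4] rot [-1.572e+00 -1.000e-03 -1.556e+00] J [ 0.32  0.62  1.2  -0.    1.33  0.3 ] shift [-1.3 51.4  6.6] turn [ 0.06 -0.11  0.07] t 15.625 w 19.5 F [-0.5 -1.3 -0.4]
[288.13514966 196.5680352 ]
[287.88223967 256.3037868 ]
[220.39138579 206.01764331]
```

View pics/w7.png

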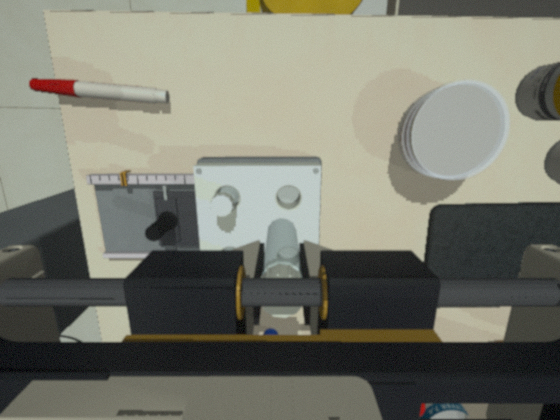

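Held tall vial is upright, BL well at (288,196) as predicted. Descend.

Request:
send_rows:
  moves:
    - [[-1.3,25,6.5],[0,-0.1,0],10]
    - [[0,25,0],[0,0,0],10]
    - [[0,10,0],[0,0,0],10]
    - [[0,0,0],[0,0,0],10]

```text
time: 16.18
tool_pos: [601.0, 271.8, 142.5]
tcp_rot: [-1.57, -0.001, -1.559]
contact_force: [0.3, 0.3, 0.8]
grip_width: 19.2
```

```bash
python3 go.py 601.2 275.9 122
```

```text
pos [601.  271.8 142.5] rot [-1.570e+00 -1.000e-03 -1.559e+00] J [ 0.31  0.68  1.26 -0.    1.21  0.3 ] shift [-4.1 20.5  0.3] turn [-0.04 -0.27  0.06] t 16.175 w 19.2 F [0.3 0.3 0.8]
```

Request:
send_rows:
  moves:
    - [[-4.1,12,0],[0,-0.3,0],10]
    - [[0,8,-0.5],[0,0,0],10]
    - [[0,0,0],[0,0,0],10]
    - [[0,0,0],[0,0,0],10]

```text
time: 16.68
tool_pos: [601.2, 276.2, 123.5]
tcp_rot: [-1.567, 0.0, -1.553]
contact_force: [0.4, -0.1, -0.3]
grip_width: 19.5
```

```bash
python3 go.py 601.2 275.9 116
```

```text
pos [601.2 276.2 123.5] rot [-1.567  0.    -1.553] J [ 0.32  0.7   1.28 -0.    1.16  0.3 ] shift [ 0.3  7.5 -0.1] turn [-0.23  0.03 -0.  ] t 16.675 w 19.5 F [ 0.4 -0.1 -0.3]
```

Request:
send_rows:
  moves:
    - [[0.2,7,-0.3],[-0.2,0,0],10]
    - [[0,0,0],[0,0,0],10]

```text
time: 16.92
tool_pos: [601.0, 276.1, 116.4]
tcp_rot: [-1.57, 0.0, -1.553]
contact_force: [0.4, -0.4, -0.9]
grip_width: 19.5
```

```bash
python3 go.py 601.2 275.9 106
python3 - <<'E'
from plant import viewer,bot
from h import *
im=viewer.capture('wrist')
cv2.imwrite('pics/w8c.png',cv2.resize(im[130:330,200:360],None,fx=4,fy=3,interpolation=cv2.INTER_NEAREST))
E
```

```text
pos [601.  276.1 116.4] rot [-1.57   0.    -1.553] J [ 0.31  0.71  1.28 -0.    1.15  0.3 ] shift [ 0.2 10.4  0.2] turn [-0.04  0.04 -0.01] t 16.925 w 19.5 F [ 0.4 -0.4 -0.9]
```

View pics/w8c.png

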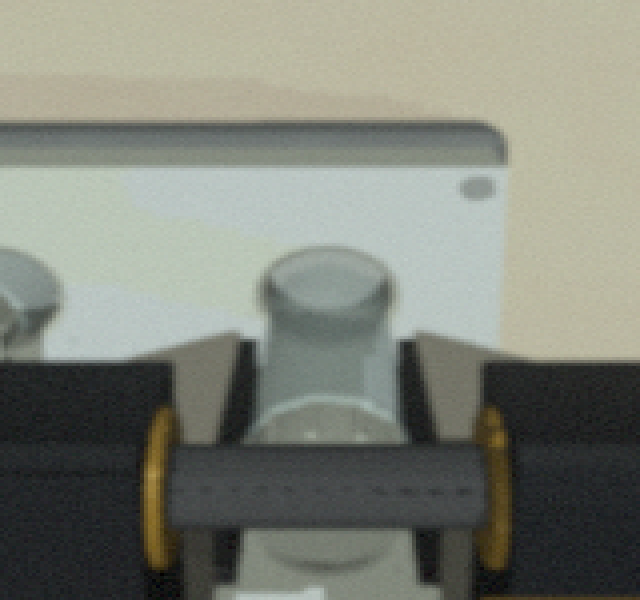

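Vial bottom is centred over the well. Down in steps.

Request:
send_rows:
  moves:
    - [[0.2,7,0.2],[0,0,0],10]
    - [[0,7,0],[0,0,0],10]
    - [[0,6,0],[0,0,0],10]
    - [[0,3,0],[0,0,0],10]
    - [[0,0,0],[0,0,0],10]

```text
time: 17.6
tool_pos: [601.4, 275.9, 91.8]
tcp_rot: [-1.57, 0.0, -1.553]
contact_force: [-0.8, 0.2, -0.5]
grip_width: 19.2
```

```bash
python3 go.py 601.2 275.9 85.7
```

```text
pos [601.4 275.9  91.8] rot [-1.57   0.    -1.553] J [ 0.31  0.73  1.3  -0.    1.11  0.3 ] shift [-0.   6.1 -0.2] turn [-0.06  0.04 -0.01] t 17.6 w 19.2 F [-0.8  0.2 -0.5]
```

Request:
send_rows:
  moves:
    - [[0,4,-0.2],[0,0,0],10]
    - [[0,3,0],[0,0,0],10]
    - [[0,2.5,0],[0,0,0],10]

```text
time: 17.98
tool_pos: [601.7, 276.2, 85.6]
tcp_rot: [-1.567, 0.001, -1.553]
contact_force: [-8.2, -2.8, 23.0]
grip_width: 19.3
```

```bash
python3 go.py 601.2 275.9 85.7
```

```text
pos [601.7 276.2  85.6] rot [-1.567e+00  1.000e-03 -1.553e+00] J [ 0.31  0.74  1.31 -0.    1.09  0.3 ] shift [ 0.3 -0.1 -0.5] turn [-0.2   0.05 -0.06] t 17.975 w 19.3 F [-8.2 -2.8 23. ]
```

Request:
send_rows:
  moves:
    - [[0,0,-0.4],[0,0,0],10]
    - [[0,0,0],[0,0,0],36]
    - [[0,0,0],[0,0,0],36]
    - [[0,0,0],[0,0,0],36]
    - [[0,-20,0],[0,0,0],36]
    - [[0,-50,0],[0,0,0],40]
    - [[0,-50,0],[0,0,0],50]
    - [[0,-20,0],[0,0,0],50]
    - [[46,0,-19],[0,0,0],50]
    - [[46,0,-19],[0,0,0],50]
    - [[46,0,-19],[0,0,0],50]
    - [[46,0,-19],[0,0,0],50]
    - [[46,0,-19],[0,0,0],50]
    - [[46,0,-19],[0,0,0],50]
    - [[46,0,-19],[0,0,0],50]
    - [[46,0,-19],[0,0,0],50]

```text
time: 19.98
tool_pos: [452.4, -102.8, 227.0]
tcp_rot: [-1.566, -0.0, -1.547]
contact_force: [0.9, -0.3, 0.4]
grip_width: 50.2
```

```bash
python3 go.py 430.5 -141 225
```

```text
pos [ 452.4 -102.8  227. ] rot [-1.566 -0.    -1.547] J [-0.39  0.25  1.72  0.    1.17 -0.41] shift [ 37.6   1.9 -22.8] turn [-0.27  0.39  0.02] t 19.975 w 50.2 F [ 0.9 -0.3  0.4]
```

Request:
send_rows:
  moves:
    - [[20,2,-12],[-0.2,0.4,0],50]
    - [[12,0,-8],[0,0,0],50]
    - [[0,0,0],[0,0,0],50]
    - [[0,0,0],[0,0,0],50]

```text
time: 20.48
tool_pos: [431.8, -138.2, 225.2]
tcp_rot: [-1.569, -0.0, -1.559]
contact_force: [-0.3, 0.7, -0.1]
grip_width: 50.1
```

```bash
python3 go.py 430.5 -141 225
python3 - <<'E'
from plant import viewer,bot
from h import *
m=viewer.camera_model('wrist');im=viewer.capture('wrist');cv2.imwrite('pics/w9.png',im);np.save('w9.npy',m,allow_pickle=True)
p=proj(m,[430.5,-141,84]);print(p)
a,b=int(p[0])-40,int(p[1])-40; print(a,b)
cv2.imwrite('pics/w9c.png',cv2.resize(im[b:b+80,a:a+80],None,fx=7,fy=7,interpolation=cv2.INTER_NEAREST))
E
```

```text
pos [ 431.8 -138.2  225.2] rot [-1.569 -0.    -1.559] J [-0.48  0.23  1.75  0.    1.16 -0.49] shift [ 2.8  0.2 -1.3] turn [-0.11 -0.27  0.02] t 20.475 w 50.1 F [-0.3  0.7 -0.1]
[279.65050359 204.56989438]
239 164
```

View pics/w9.png

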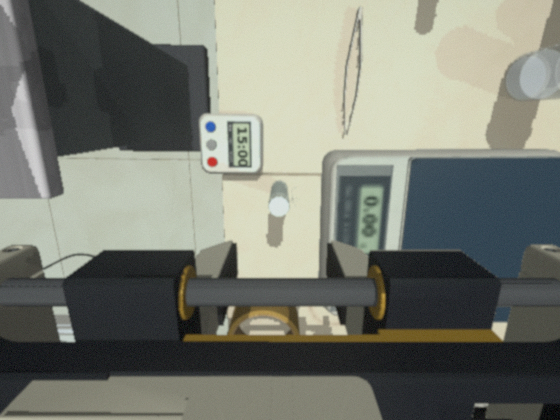

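View pics/w9c.png

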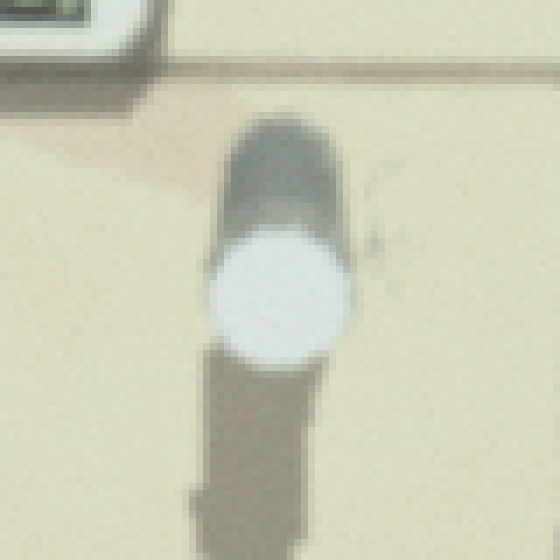

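```bash
python3 - <<'E'
from plant import viewer
from h import *
m=np.load('w9.npy',allow_pickle=True).item()
print(back(m,(278.5,206.4),84))
t=viewer.camera_model('top');
for z in (0,30,60,80): print(z,back(t,(316.8,236.5),z).round(0),back(m,(325,160),z).round(0),back(m,(325,220),z).round(0))
E
```

```text
[ 429.43431582 -142.80364229   84.        ]
0 [ 484. -105.    0.] [ 483. -109.    0.] [ 487. -183.    0.]
30 [ 479. -103.   30.] [ 479. -105.   30.] [ 482. -174.   30.]
60 [ 474. -100.   60.] [ 475. -102.   60.] [ 478. -164.   60.]
80 [471. -99.  80.] [472. -99.  80.] [ 475. -157.   80.]
```

Request:
send_rows:
  moves:
    - [[4.5,25,-2.5],[-0.1,-0.2,0],40]
    - [[0,40,0],[0,0,0],36]
    - [[0,25,0],[0,0,0],34]
    - [[0,0,0],[0,0,0],34]
    - [[0,0,0],[0,0,0],34]

```text
time: 21.15
tool_pos: [432.7, -139.7, 134.5]
tcp_rot: [-1.567, -0.002, -1.548]
contact_force: [0.1, 0.9, 1.5]
grip_width: 34.2
```

```bash
python3 go.py 429.4 -142.8 64
```

```text
pos [ 432.7 -139.7  134.5] rot [-1.567 -0.002 -1.548] J [-0.48  0.35  1.87  0.    0.91 -0.5 ] shift [ 2.9 70.5 -3.7] turn [-0.25  0.36  0.11] t 21.15 w 34.2 F [0.1 0.9 1.5]
```

Request:
send_rows:
  moves:
    - [[3,15,-4],[-0.2,0.4,0.1],34]
    - [[0,14,0],[0,0,0],34]
    - [[0,0,0],[0,0,0],34]
    - [[0,0,0],[0,0,0],34]

```text
time: 21.65
tool_pos: [429.9, -143.7, 106.1]
tcp_rot: [-1.566, -0.002, -1.555]
contact_force: [0.5, -0.2, 0.3]
grip_width: 33.9
```

```bash
python3 go.py 429.4 -142.8 64
```

```text
pos [ 429.9 -143.7  106.1] rot [-1.566 -0.002 -1.555] J [-0.49  0.39  1.91  0.    0.83 -0.51] shift [-1.  42.1 -0.7] turn [-0.27 -0.05  0.14] t 21.65 w 33.9 F [ 0.5 -0.2  0.3]
```

Request:
send_rows:
  moves:
    - [[-1,10,-1],[-0.3,0,0.1],34]
    - [[0,10,-0.5],[0,0,0],34]
    - [[0,10,-0.5],[0,0,0],34]
    - [[0,5,0],[0,0,0],34]
    - [[0,0,0],[0,0,0],34]

```text
time: 22.28
tool_pos: [427.9, -142.8, 69.0]
tcp_rot: [-1.571, -0.001, -1.555]
contact_force: [0.0, 0.0, -0.3]
grip_width: 34.1
```

```bash
python3 go.py 429.4 -142.8 64
```

```text
pos [ 427.9 -142.8   69. ] rot [-1.571e+00 -1.000e-03 -1.555e+00] J [-0.49  0.46  1.95 -0.    0.74 -0.51] shift [-0.   5.   1.5] turn [ 0.02 -0.06  0.05] t 22.275 w 34.1 F [ 0.   0.  -0.3]
```

Request:
send_rows:
  moves:
    - [[0,5,1.5],[0,0,0],34]
    - [[0,0,0],[0,0,0],34]
    - [[0,0,0],[0,0,0],10]
    - [[0,0,0],[0,0,0],10]
    - [[0,0,0],[0,0,0],10]
    - [[0,0,0],[0,0,0],10]

```text
time: 23.02
tool_pos: [430.0, -143.0, 64.3]
tcp_rot: [-1.57, -0.002, -1.555]
contact_force: [-0.3, -0.2, -0.3]
grip_width: 19.2
```

```bash
python3 go.py 429.4 -142.8 64
```

```text
pos [ 430.  -143.    64.3] rot [-1.57  -0.002 -1.555] J [-0.49  0.47  1.95 -0.    0.73 -0.5 ] shift [-0.2  0.3 -0.6] turn [-0.05 -0.06  0.09] t 23.025 w 19.2 F [-0.3 -0.2 -0.3]
```

Request:
send_rows:
  moves:
    - [[0,-45,0],[0,0,0],10]
    - [[0,-45,0],[0,0,0],10]
    - [[-10,-45,3],[0,0,0],10]
    - [[-46,0,23],[0,0,0],10]
    - [[-46,0,23],[0,0,0],10]
    - [[-46,0,23],[0,0,0],10]
    - [[-46,0,23],[0,0,0],10]
    - [[-46,0,23],[0,0,0],10]
    - [[-46,0,23],[0,0,0],10]
    - [[-36,0,20],[0,0,0],10]
    - [[-15,0,8],[0,0,0],10]
    - [[0,0,0],[0,0,0],10]
    - [[0,0,0],[0,0,0],10]

```text
time: 24.65
tool_pos: [598.2, 206.6, 202.7]
tcp_rot: [-1.57, -0.002, -1.558]
contact_force: [0.5, 0.5, -0.4]
grip_width: 19.3
```

```bash
python3 go.py 602.3 211.9 150
```

```text
pos [598.2 206.6 202.7] rot [-1.57  -0.002 -1.558] J [ 0.21  0.58  1.27 -0.    1.29  0.2 ] shift [-5.4 52.7  4.1] turn [-0.06 -0.22  0.13] t 24.65 w 19.3 F [ 0.5  0.5 -0.4]
```

Request:
send_rows:
  moves:
    - [[-5.4,25,4],[0,-0.2,0.1],10]
    - [[0,25,0],[0,0,0],10]
    - [[0,10,0],[0,0,0],10]
    - [[0,0,0],[0,0,0],10]

```text
time: 25.15
tool_pos: [602.0, 208.0, 143.1]
tcp_rot: [-1.568, -0.001, -1.558]
contact_force: [-0.2, -0.2, 0.6]
grip_width: 19.5
```

```bash
python3 go.py 602.3 211.9 122
```

```text
pos [602.  208.  143.1] rot [-1.568e+00 -1.000e-03 -1.558e+00] J [ 0.21  0.64  1.34 -0.    1.17  0.2 ] shift [-3.9 21.1  0.2] turn [-0.14 -0.26  0.05] t 25.15 w 19.5 F [-0.2 -0.2  0.6]
```

Request:
send_rows:
  moves:
    - [[-3.9,12,0],[-0.1,-0.3,0],10]
    - [[0,10,-0.5],[0,0,0],10]
    - [[0,5,-0.5],[0,0,0],10]
    - [[0,0,0],[0,0,0],10]
    - [[0,0,0],[0,0,0],10]

```text
time: 25.78
tool_pos: [601.9, 212.0, 116.5]
tcp_rot: [-1.567, -0.0, -1.553]
contact_force: [0.5, -1.0, -0.4]
grip_width: 19.2
```

```bash
python3 go.py 602.3 211.9 106
python3 - <<'E'
from plant import viewer,bot
from h import *
im=viewer.capture('wrist')
cv2.imwrite('pics/w10c.png',cv2.resize(im[130:330,200:360],None,fx=4,fy=3,interpolation=cv2.INTER_NEAREST))
E
```

```text
pos [601.9 212.  116.5] rot [-1.567 -0.    -1.553] J [ 0.22  0.66  1.36 -0.    1.11  0.2 ] shift [ 0.1 10.5  0.3] turn [-0.23  0.04  0.01] t 25.775 w 19.2 F [ 0.5 -1.  -0.4]
```

View pics/w10c.png

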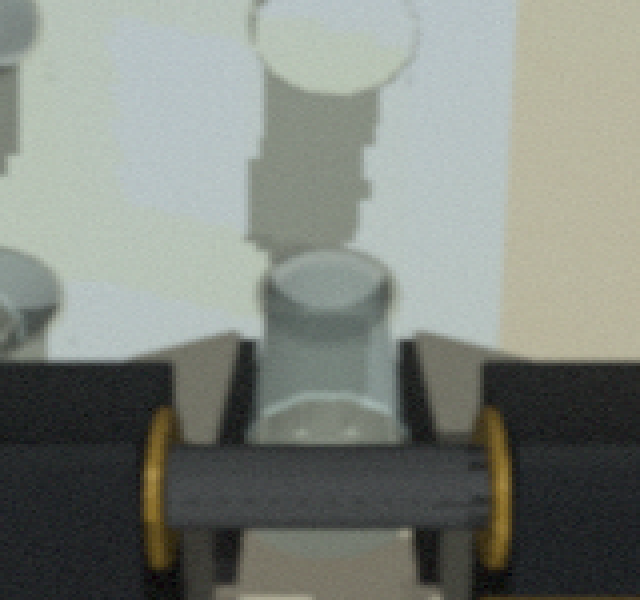

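Request:
send_rows:
  moves:
    - [[0.1,7,0.2],[-0.2,0,0],10]
    - [[0,7,0],[0,0,0],10]
    - [[0,6,0],[0,0,0],10]
    - [[0,3,0],[0,0,0],10]
    - [[0,0,0],[0,0,0],10]

```text
time: 26.45
tool_pos: [602.2, 211.9, 91.8]
tcp_rot: [-1.571, -0.0, -1.553]
contact_force: [0.0, -0.4, -1.1]
grip_width: 19.5
```

```bash
python3 go.py 602.3 211.9 86.3
```

```text
pos [602.2 211.9  91.8] rot [-1.571 -0.    -1.553] J [ 0.22  0.69  1.38 -0.    1.07  0.2 ] shift [0.  5.5 0.1] turn [-0.01  0.04  0.01] t 26.45 w 19.5 F [ 0.  -0.4 -1.1]
```

Request:
send_rows:
  moves:
    - [[0,4,0],[0,0,0],10]
    - [[0,3,0],[0,0,0],10]
    - [[0,2.5,0],[0,0,0],10]

```text
time: 26.82
tool_pos: [602.6, 212.1, 86.2]
tcp_rot: [-1.568, 0.0, -1.553]
contact_force: [-8.0, -1.8, 22.3]
grip_width: 19.5
```

```bash
python3 go.py 602.3 211.9 86.3
```

```text
pos [602.6 212.1  86.2] rot [-1.568  0.    -1.553] J [ 0.22  0.7   1.39 -0.    1.05  0.2 ] shift [ 0.2 -0.1 -0.3] turn [-0.14  0.05 -0.01] t 26.825 w 19.5 F [-8.  -1.8 22.3]
```

Request:
send_rows:
  moves:
    - [[0,0,-0.3],[0,0,0],10]
    - [[0,0,0],[0,0,0],36]
    - [[0,0,0],[0,0,0],36]
    - [[0,0,0],[0,0,0],36]
    - [[0,-20,0],[0,0,0],36]
    - [[0,-50,0],[0,0,0],40]
    - [[0,-40,0],[0,0,0],40]
    - [[0,-10,0],[0,0,0],40]
    - [[-8,0,-40],[0,0,0],40]
    - [[-8,0,-40],[0,0,0],40]
    - [[-8,0,-40],[0,0,0],30]
    - [[-6,0,-10],[0,0,0],28]
    - [[0,0,0],[0,0,0],28]
    - [[0,0,0],[0,0,0],28]

```text
time: 28.58
tool_pos: [467.4, 239.2, 201.8]
tcp_rot: [-1.577, -0.003, -1.554]
contact_force: [-0.2, -0.6, 0.4]
grip_width: 28.0
```

```bash
python3 go.py 470 242 190
python3 - <<'E'
from plant import viewer,bot
from h import *
m=viewer.camera_model('wrist');im=viewer.capture('wrist');cv2.imwrite('pics/w11.png',im);np.save('w11.npy',m,allow_pickle=True)
print(proj(m,[469.8,241.7,60]),proj(m,[541.2,274.9,46]))
cv2.imwrite('pics/w11c.png',cv2.resize(im[120:270,180:380],None,fx=4,fy=4,interpolation=cv2.INTER_NEAREST))
E
```

```text
pos [467.4 239.2 201.8] rot [-1.577 -0.003 -1.554] J [ 0.33  0.39  1.59 -0.    1.17  0.31] shift [-2.8 11.8  2.7] turn [ 0.38 -0.03  0.15] t 28.575 w 28.0 F [-0.2 -0.6  0.4]
[284.951863   198.71859772] [360.59429166 162.60006274]
```

View pics/w11.png

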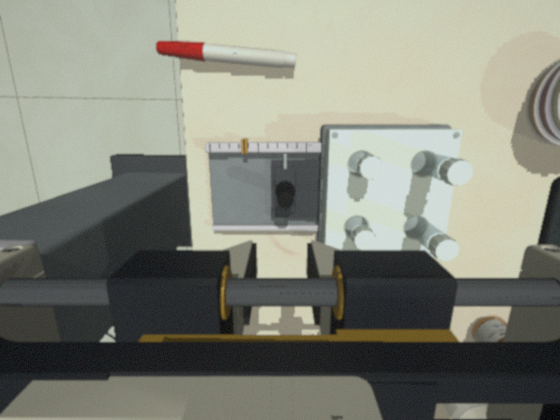

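View pics/w11c.png

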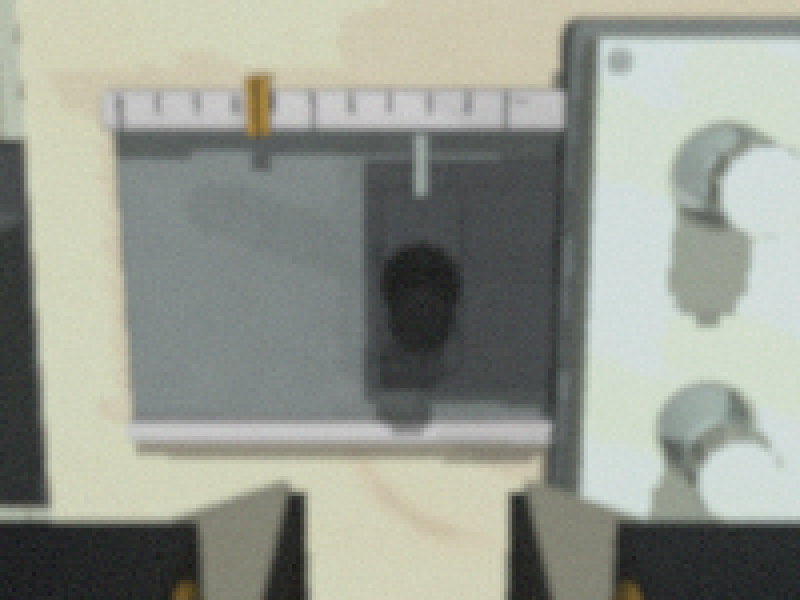

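```bash
python3 - <<'E'
from h import *
m=np.load('w11.npy',allow_pickle=True).item();d=np.load('stand.npz');th=float(d['th']);t=d['t']
R=np.array([[np.cos(th),-np.sin(th)],[np.sin(th),np.cos(th)]])
px=lambda a,b:((a-2)/4+180,(b-2)/4+120)
for n,p,z in [('post',(421,318),60),('ptr tip',(420,136),16),('ptr base',(421,195),16),('mark end',(258,133),20),('mark far',(258,78),20),('tickR',(505,130),16)]:
    P=back(m,px(*p),z);print(n,P.round(1),(R.T@(P[:2]-t)).round(2))
E
```

```text
post [469.6 241.4  60. ] [-102.14   -0.25]
ptr tip [468.8 279.   16. ] [-102.36   37.35]
ptr base [469.3 263.6  16. ] [-102.05   21.92]
mark end [427.  279.5  20. ] [-144.08   38.52]
mark far [427.3 293.3  20. ] [-143.6    52.36]
tickR [490.8 280.9  16. ] [-80.25  38.91]
```

Request:
send_rows:
  moves:
    - [[-2.3,25,2],[0.4,0,0.1],26]
    - [[0,35,0],[0,0,0],26]
    - [[0,30,0],[0,0,0],26]
    - [[0,10,0],[0,0,0],26]
    - [[0,0,0],[0,0,0],26]
    - [[0,0,0],[0,0,0],26]

```text
time: 29.38
tool_pos: [475.8, 240.5, 99.8]
tcp_rot: [-1.565, 0.001, -1.559]
contact_force: [-0.2, -0.7, -0.9]
grip_width: 25.8
```

```bash
python3 go.py 469.7 241.5 85
```

```text
pos [475.8 240.5  99.8] rot [-1.565e+00  1.000e-03 -1.559e+00] J [ 0.32  0.52  1.7  -0.    0.92  0.31] shift [-1.  14.7 -6.2] turn [-0.34 -0.27 -0.03] t 29.375 w 25.8 F [-0.2 -0.7 -0.9]
```

Request:
send_rows:
  moves:
    - [[-1,8,-6.5],[-0.3,-0.3,0],26]
    - [[0,0,0],[0,0,0],26]
    - [[0,0,0],[0,0,0],26]

```text
time: 29.75
tool_pos: [469.8, 241.9, 93.2]
tcp_rot: [-1.567, 0.002, -1.553]
contact_force: [-0.1, 1.1, 0.6]
grip_width: 26.1
```

```bash
python3 go.py 469.7 241.5 75
python3 - <<'E'
from plant import viewer,bot
from h import *
im=viewer.capture('wrist')
cv2.imwrite('pics/w12c.png',cv2.resize(im[130:330,200:360],None,fx=4,fy=3,interpolation=cv2.INTER_NEAREST))
E
```

```text
pos [469.8 241.9  93.2] rot [-1.567  0.002 -1.553] J [0.33 0.52 1.72 0.   0.9  0.31] shift [ 0.5 18.1 -0.2] turn [-0.22  0.06 -0.1 ] t 29.75 w 26.1 F [-0.1  1.1  0.6]
```

View pics/w12c.png

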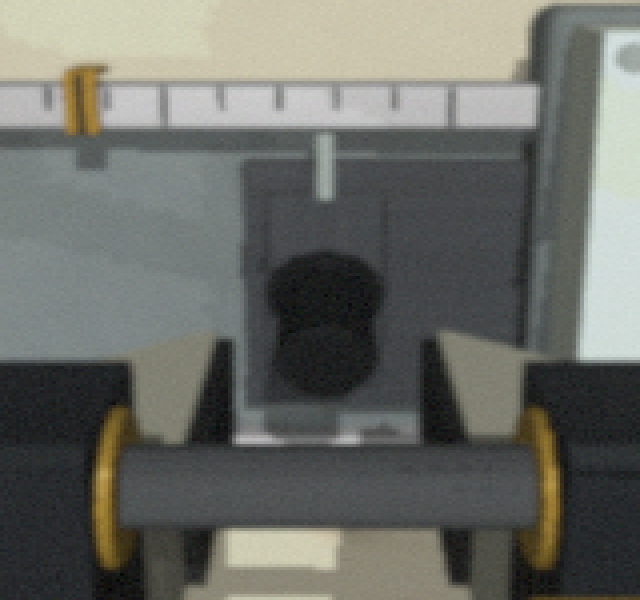

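Request:
send_rows:
  moves:
    - [[0.4,9,-0.3],[-0.2,0,-0.1],26]
    - [[0,9,0],[0,0,0],26]
    - [[0,8,0],[0,0,0],26]
    - [[0,0,0],[0,0,0],26]

```text
time: 30.3
tool_pos: [469.3, 241.4, 64.9]
tcp_rot: [-1.572, -0.001, -1.553]
contact_force: [-0.7, 0.6, -0.0]
grip_width: 26.0
```

```bash
python3 go.py 469.7 241.5 52
```

```text
pos [469.3 241.4  64.9] rot [-1.572e+00 -1.000e-03 -1.553e+00] J [ 0.33  0.57  1.74 -0.    0.84  0.31] shift [-0.1 12.9  0.5] turn [0.05 0.06 0.03] t 30.3 w 26.0 F [-0.7  0.6 -0. ]
```

Request:
send_rows:
  moves:
    - [[0,7,0.5],[0,0,0],26]
    - [[0,7,0],[0,0,0],26]
    - [[0,0,0],[0,0,0],26]
    - [[0,0,0],[0,0,0],8]
    - [[0,0,0],[0,0,0],8]
    - [[0,0,0],[0,0,0],8]
    - [[0,0,0],[0,0,0],8]

```text
time: 31.18
tool_pos: [469.8, 241.4, 49.9]
tcp_rot: [-1.572, -0.0, -1.553]
contact_force: [-0.6, -0.1, -1.4]
grip_width: 15.1
```

```bash
python3 go.py 469.7 241.5 52
```

```text
pos [469.8 241.4  49.9] rot [-1.572 -0.    -1.553] J [ 0.33  0.59  1.75 -0.    0.8   0.31] shift [-0.1 -2.1 -0.1] turn [0.05 0.06 0.03] t 31.175 w 15.1 F [-0.6 -0.1 -1.4]
```

Request:
send_rows:
  moves:
    - [[0,0,-6],[0,0,0],8]
    - [[0,0,-6],[0,0,0],8]
    - [[0,0,-6],[0,0,0],8]
    - [[0,0,-6],[0,0,0],8]
    - [[0,0,-6],[0,0,0],8]
    - [[0,0,-4],[0,0,0],8]
    - [[0,0,0],[0,0,0],8]

```text
time: 32.05
tool_pos: [435.8, 240.8, 49.9]
tcp_rot: [-1.566, 0.0, -1.553]
contact_force: [4.4, -1.2, -6.0]
grip_width: 15.6
```

```bash
python3 go.py 428.1 240.7 50; cat > look.py <<'E'
import sys
from plant import viewer,bot
from h import *
o=bot.get_obs();m=viewer.camera_model('wrist');im=viewer.capture('wrist');n=sys.argv[1];np.save(n+'.npy',m,allow_pickle=True)
cv2.imwrite(f'pics/{n}.png',im)
p=proj(m,o['tool_pos']+[-5,35,-34]);a,b=int(p[0])-60,int(p[1])-45;print('crop',a,b)
cv2.imwrite(f'pics/{n}c.png',cv2.resize(im[b:b+90,a:a+120],None,fx=6,fy=6,interpolation=cv2.INTER_NEAREST))
E
python3 look.py p1
```

```text
pos [435.8 240.8  49.9] rot [-1.566  0.    -1.553] J [ 0.35  0.55  1.84 -0.    0.75  0.33] shift [-0.  -0.1 -7.7] turn [-0.26  0.06 -0.01] t 32.05 w 15.6 F [ 4.4 -1.2 -6. ]
crop 213 145
```

View pics/p1c.png

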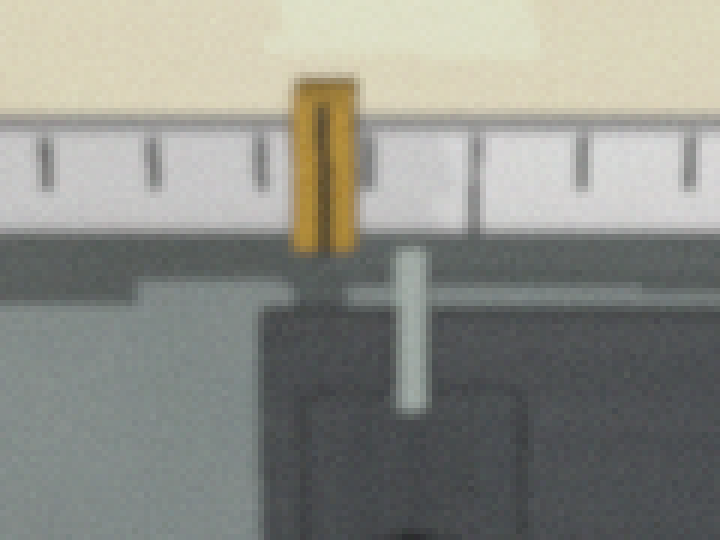

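Request:
send_rows:
  moves:
    - [[0,0,-4],[-0.3,0,0],8]
    - [[0,0,-3.5],[0,0,0],8]
    - [[0,0,-0.5],[0,0,0],8]
    - [[0,0,-0.3],[0,0,0],8]

```text
time: 32.6
tool_pos: [429.2, 240.7, 50.0]
tcp_rot: [-1.568, 0.001, -1.553]
contact_force: [5.1, -1.1, -6.2]
grip_width: 15.2
```

```bash
python3 go.py 428.1 240.7 50; python3 look.py p2
```

```text
pos [429.2 240.7  50. ] rot [-1.568e+00  1.000e-03 -1.553e+00] J [ 0.36  0.54  1.85 -0.    0.74  0.34] shift [-0.  -0.  -1.1] turn [-0.15  0.05 -0.04] t 32.6 w 15.2 F [ 5.1 -1.1 -6.2]
crop 213 145
```

View pics/p2c.png

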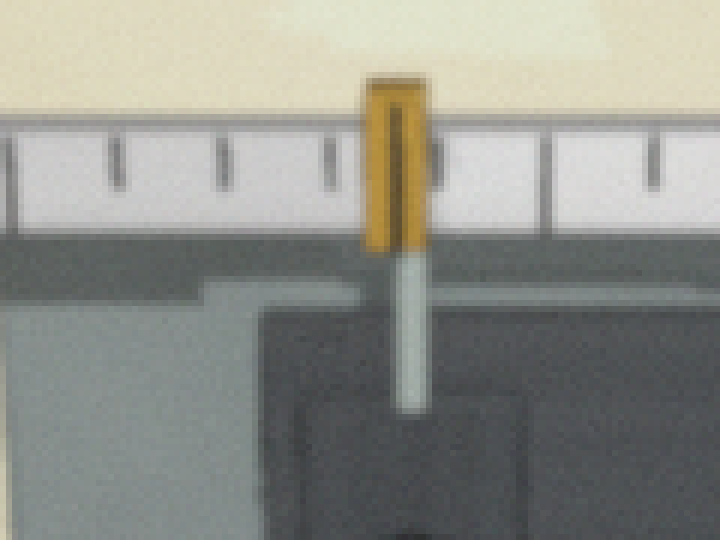

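Request:
send_rows:
  moves:
    - [[0,0,-1.3],[0,0,0],8]
    - [[0,0,-0.7],[0,0,0],8]
    - [[0,0,-0.3],[0,0,0],8]

```text
time: 33.02
tool_pos: [428.4, 240.7, 49.9]
tcp_rot: [-1.566, 0.001, -1.553]
contact_force: [6.2, -0.3, -6.6]
grip_width: 15.1
```

```bash
python3 go.py 428.1 240.7 50; python3 look.py p3;python3 - <<'E'
from plant import viewer,bot
import cv2
for c in('scene','top'):cv2.imwrite(f'pics/{c}_end.png',viewer.capture(c))
im=cv2.imread('pics/scene_end.png');cv2.imwrite('pics/se.png',cv2.resize(im[150:350,100:380],None,fx=2.8,fy=2.8,interpolation=cv2.INTER_CUBIC))
o=bot.get_obs();print(o['tool_pos'],o['grip_width'],o['contact_force'])
E
```

```text
pos [428.4 240.7  49.9] rot [-1.566e+00  1.000e-03 -1.553e+00] J [ 0.36  0.54  1.86 -0.    0.74  0.34] shift [-0.  -0.1 -0.3] turn [-0.3   0.04 -0.06] t 33.025 w 15.1 F [ 6.2 -0.3 -6.6]
crop 213 145
[428.40365665 240.6737379   49.96626904] 15.541767878131635 [ 5.84926868 -1.08113413 -6.56636895]
```

View pics/p3c.png

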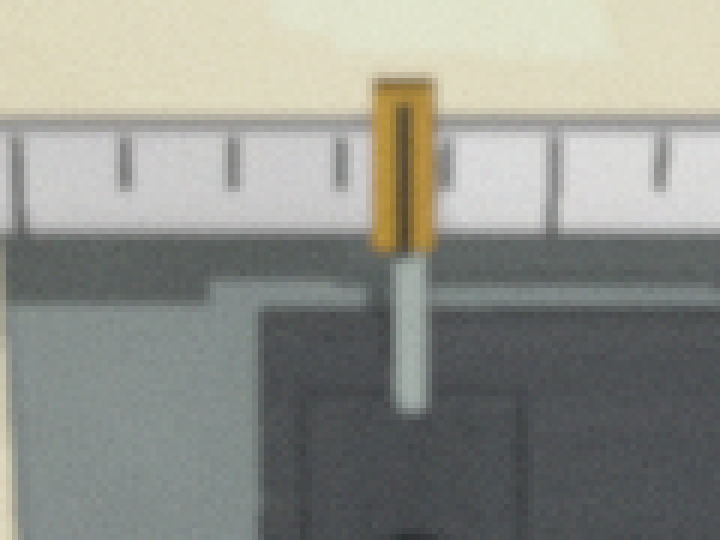

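View pics/se.png

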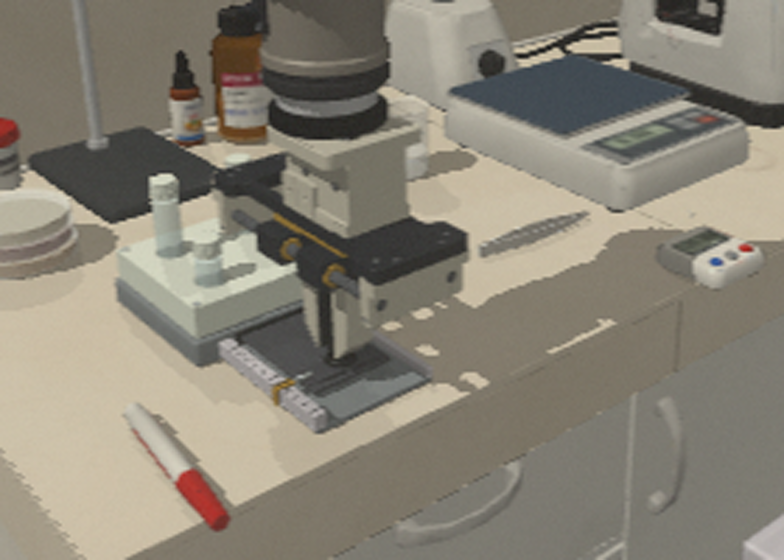

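View pics/p3.png

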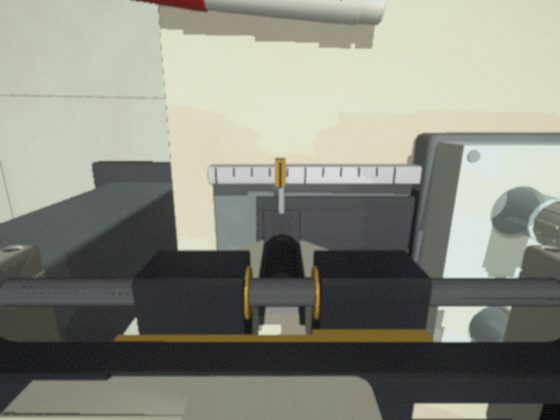

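View pics/top_end.png

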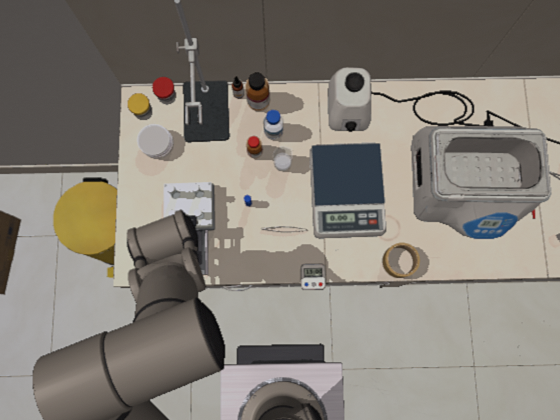

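```bash
python3 -c "
from plant import bot
o=bot.get_obs();print(o['tool_pos'],o['time']);print(bot.close_job())"
```

```text
[428.40365665 240.6737379   49.96626904] 33.175
the job is handed in; nothing more can be done
None
```

The job is handed in at 33.2 s. The three loose vials are in their wells and the arm is still holding the slide at the mark.

- **Vials:** I put the white-capped short vial (not the blue look-alike) in the front left well and the two tall vials in the back left and back right wells. Each one met the well floor with about 23 N of contact, within 0.5 mm of the height expected for full depth. Wrist and top views afterwards showed all four vials upright.
- **Slide:** I gripped the post along the pull direction and pulled it about 41 mm. In the last wrist close-up the pointer was about 0.6 mm short of the brass mark's line. The tool position did not change over the 0.15 s of camera calls before I handed in; I did not test the hold for longer.
- **Bystanders:** In the final pictures the beaker, tweezers, timer, tape, marker and blue vial were where they started.

No check failed. The top camera's well positions differed from the wrist camera's by about 2 mm, and I used the wrist camera's.

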